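# Pack the specimen case and flag it for collection

## Task

Open the blue specimen case by pressing its red button, steadying the sprung lid with the hand so that it does not fly open and bang against its stop, and stand every specimen pot on the trolley upright inside the case. Then shut the lid until the catch holds it, and hang the green tent sign astride the steel rail, lined up with the bar, to show that the case is ready. The sign may be hung at any time; leave the dish, gauze box, tape and gel bottle where they are.

Things in the scene. Friction and masses are not known exactly. Their poses are not given: they have to be found in the camera images.
- case: blue specimen case, fixed, 220 (own x) by 150 (own y) by 65 high, open-topped under its lid; origin at the centre of its underside, z up. Inside 210 x 140, 60 deep, floor 5 thick, empty: four pots fit, two by two. Lid hinged along the -y rim; red button on a grey block outside the middle of the +y wall (block 56 x 44, y = 75 to 119, top at 72)
- case_lid (a joint): angle of the white lid: 0 shut, about 0.01 on the catch, 1.75 fully open on its stop, leaning 10 degrees beyond upright, where it stays. Let go by the catch, its spring throws it open at once; it must not bang (over 3 rad/s beyond 1 rad). A finger or hand on or over its outer face, drawn back slowly along the arc, steadies it. Spring pushes 1 to 2 N at the edge
- case_button (a joint): travel of the red push button: 0 up, 0.009 fully down; spring 2 N rising to 5 N. The bolt lets the lid go at about 0.004 to 0.008, so press fully home. It dips by itself as the lid snaps shut
- button_top (a point): centre of the top of the red button, 28 across, 104 from the case's centre along own y; 98 above the trolley when up, 89 pressed; the shut lid's upper face is at 74. Between button and lid a steel bolt 24 wide, up to 90 high, ends over the lid's steel lip, which sticks out 8.5 from the middle of the lid's free edge
- lid_hinge (a point): middle of the lid's hinge line, along the case's own x, 75 from its centre on the -y side, 65.5 above the trolley; turns with the lid: y axis points from hinge to free edge, z axis out of the upper (outer) face. Lid 220 x 148, 8 thick, its underside in the hinge plane
- lid_edge (a point): middle of the lid's free edge on its upper (outer) face, 148 from the hinge; turns with the lid. To shut: push the outer face from the hinge side, over and down, then press here with about 10 N until it snaps under the bolt
- pot_a_center (a point): centre (half-way up) of the specimen pot with the red screw cap: squat white round pot 46 high, 55 across, its cap (top 15) 56 across, 60 to 110 g; z axis up. It stands on the trolley at the start; it may be absent (None)
- pot_b_center (a point): centre (half-way up) of the specimen pot with the blue screw cap: squat white round pot 46 high, 55 across, its cap (top 15) 56 across, 60 to 110 g; z axis up. It stands on the trolley at the start; it may be absent (None)
- pot_c_center (a point): centre (half-way up) of the specimen pot with the yellow screw cap: squat white round pot 46 high, 55 across, its cap (top 15) 56 across, 60 to 110 g; z axis up. It stands on the trolley at the start; it may be absent (None)
- pot_d_center (a point): centre (half-way up) of the specimen pot with the green screw cap: squat white round pot 46 high, 55 across, its cap (top 15) 56 across, 60 to 110 g; z axis up. It stands on the trolley at the start; it may be absent (None)
- sign_center (a point): centre (half-way up) of the green tent sign, 109 high, 120 g, z up: two flaps 100 long (own x), 24 apart at the top and 70 over the feet, joined by a flat ridge 27 wide, its underside 18.5 above this point; on top a white grip tab 60 long (own x), 12 thick (own y), from 22.5 to 54.5 above this point. Stands on its flaps at the start
- sign: the same sign; origin under its centre, at the level of its feet
- rail: stand-off steel rail fixed to the trolley: a level round bar along its own x on two posts 16 thick at x = -125 and +125; origin under the middle of the bar, on the trolley
- rail_mid (a point): middle of the bar's axis, 160 above the trolley; bar 14 thick, x axis along the bar, z up. The sign hangs with the underside of its ridge on the bar, so its centre is about 11.5 below this point
- dish: steel bowl, 120 across and 40 high; bystander, origin under its centre
- gauze: cardboard box of gauze 70 x 110 x 50; bystander, origin under its centre
- tape: roll of white tape 70 across, 25 high; bystander, origin under its centre
- gel: bottle of hand gel 60 across, 130 high; bystander, origin under its centre
Mind the look-alikes: they are no part of the job. Leave any black or pink look-alike of the part that bears pot_a_center alone.

How it is judged:
On the way, in this order (a step that is already met when the one before it is completed fails the run):
1. the lid is fully open and still (value of joint case_lid above 1.55 rad and velocity of joint case_lid between -0.3 and 0.3 rad/s), for 0.2 s.
2. every pot present stands upright in the open case (x of pot_a_center in the frame of case between -0.105 and 0.105 m and y of pot_a_center in the frame of case between -0.072 and 0.072 m and z of pot_a_center in the frame of case between 0.02 and 0.038 m and angle between each of pot_a_center, pot_b_center, pot_c_center, pot_d_center's own z axis and vertical below 0.25 rad and x of pot_b_center in the frame of case between -0.105 and 0.105 m and y of pot_b_center in the frame of case between -0.072 and 0.072 m and z of pot_b_center in the frame of case between 0.02 and 0.038 m and x of pot_c_center in the frame of case between -0.105 and 0.105 m and y of pot_c_center in the frame of case between -0.072 and 0.072 m and z of pot_c_center in the frame of case between 0.02 and 0.038 m and x of pot_d_center in the frame of case between -0.105 and 0.105 m and y of pot_d_center in the frame of case between -0.072 and 0.072 m and z of pot_d_center in the frame of case between 0.02 and 0.038 m and value of joint case_lid above 1.2 rad), for 0.2 s.
3. the lid is shut (value of joint case_lid below 0.04 rad), for 0.2 s.
At the end, for the whole second after the job is handed in: every pot stands upright (0.25 rad) on the case floor; lid shut, held by the catch (under 0.04 rad); sign at rest astride the bar, its weight on it: centre within 80 mm of mid-bar along and 30 mm across, 30 mm below to 20 above its axis, in line within 0.35 rad, upright within 0.3 rad (x of pot_a_center in the frame of case between -0.105 and 0.105 m and y of pot_a_center in the frame of case between -0.072 and 0.072 m and z of pot_a_center in the frame of case between 0.02 and 0.038 m and angle between each of pot_a_center, pot_b_center, pot_c_center, pot_d_center's own z axis and vertical below 0.25 rad and x of pot_b_center in the frame of case between -0.105 and 0.105 m and y of pot_b_center in the frame of case between -0.072 and 0.072 m and z of pot_b_center in the frame of case between 0.02 and 0.038 m and x of pot_c_center in the frame of case between -0.105 and 0.105 m and y of pot_c_center in the frame of case between -0.072 and 0.072 m and z of pot_c_center in the frame of case between 0.02 and 0.038 m and x of pot_d_center in the frame of case between -0.105 and 0.105 m and y of pot_d_center in the frame of case between -0.072 and 0.072 m and z of pot_d_center in the frame of case between 0.02 and 0.038 m and value of joint case_lid below 0.04 rad and x of sign_center in the frame of rail_mid between -0.08 and 0.08 m and y of sign_center in the frame of rail_mid between -0.03 and 0.03 m and z of sign_center in the frame of rail_mid between -0.03 and 0.02 m and angle between sign_center's own z axis and vertical below 0.3 rad and angle between the x axis of sign_center and the x axis of rail_mid, either way round below 0.35 rad and contact force between sign and rail above 0.2 N and linear speed of sign below 0.03 m/s); the robot touches nothing.
It fails at once if the lid flies open: faster than 3 rad/s beyond 1 rad (value of joint case_lid above 1 rad and velocity of joint case_lid above 3 rad/s).
It fails at once if the dish, gauze box, tape or gel bottle is moved more than 40 mm (distance of any of dish, gauze, tape, gel from where it was at the start of the episode above 0.04 m).
Of pot_a, pot_b, pot_c, pot_d only 3 to 4 are there at a start; the rules pass over those that are not, and their reading is None.
At some moment in a run one of pot_a, pot_b, pot_c, pot_d may be knocked a few centimetres aside while the robot is not near it.
It also fails if it takes over 200 s, if anything falls off the work surface, if the arm or the gripper's body presses on something with over 40 N, if the wrist force passes 120 N, or if a joint passes its speed limit or range.

## Robot

A 7-joint arm with a two-finger parallel gripper is mounted at the origin on the work surface. World frame = base frame: x ahead of the robot, y to its left, z up, the work surface at z = 0. Lengths are in m, angles in rad, forces in N, time in s.
With the tool pointing down it reaches from about 0.425 to 0.8 m from the base axis. Payload 8.3 kg.
Tool frame: the origin (TCP) lies midway between the tips of the shut fingers; the grasp point (between the pads) lies 19 mm behind it; z points along the fingers, y is the line along which they close (so a half turn about z gives the same grasp; the last joint's range is limited). The gripper opens to 85 mm and grips with 20 to 120 N. Pads are 22 mm wide; open, the fingers measure 114 mm over their backs; the gripper's body (76 mm by 85 mm) begins 54 mm behind the grasp point. The pads swing forward as they close: fully open they stand 13 mm farther back than shut.
Start: joints at [-1.187, 0.383, 0.016, 1.37, -0.006, 1.388, -0.046], TCP at [0.27, 0.564, 0.231] pointing down, gripper open.
Joint ranges: [-2.95, 2.95], [-0.25, 2.06], [-1.52, 1.56], [0.18, 2.33], [-1.44, 4.58], [0.02, 2.06], [-3.01, 3.01]. Speed limits (rad/s): [2.39, 2.39, 3.01, 3.01, 3.14, 3.14, 3.14].

## Interface

Orientations are given as a rotation vector (axis times angle).
In Python, from plant import manip gives the robot as it stands.
- The arm moves only by the tool step_arm, never from a script. Its argument "increments" is a list of rows, each a list of 6 numbers: the shift along the tool's x, y, z as a fraction of full scale, then the turn, a rotation vector about the tool's x, y, z as a fraction of full scale. A call has 1 to 5 rows; each row is the pose to reach, as a shift and turn from the pose commanded when the call began, along the tool's axes at that moment; what a row does not reach only later rows make up. Full scale, the value 1, is 20 cm for a shift and 90 degrees for a turn. A row lasts 1/12 s, in which the tool goes at most 41.7 mm and 7.16 degrees, less where a joint would pass 70% of its speed; a pose out of reach is approached as far as the arm can. A call with a number of a shift or a turn outside -1 to 1 is refused whole. A call with a gripper value outside its range is refused whole. "gripper" is the gripper command: -1 is fully open, 1 is shut, values between are in proportion, set as the call begins (left out, the last holds). The fingers move at their own pace and stop on an object; the grip force is fixed at half the most. Time passes only in rows, so rows that repeat a pose let the fingers close. It gives the time, the measured TCP pose, the force, the opening and the grip force at its end, in the units of the state.
- manip.get_state(): the state, without advancing time (a new reading comes with each control period).
- manip.snapshot(name): name is "scene" or "side" or "wrist"; returns a dict with "image" (400x640x3 uint8, red, green, blue), "fx", "fy", "cx", "cy" (pixels), "k1" (the pictures are not rectified: a ray, as slopes to the right and down, at radius r is drawn at 1 + k1 r^2 times it, then the intrinsics apply), "extrinsics" (4x4, takes a point from camera to world coordinates). Camera axes: x right, y up, looking along -z (the intrinsics and any distortion apply to the point x, -y, -z); pixel columns grow to the right and rows downward; lengths in m; the calibration is good to about 2 mm. A picture is of the moment at which its call begins. There is no depth.
- manip.hand_in(): hands the job in; it is judged then, once.
Trained networks look in the newest picture that a camera, given by its name, has taken for a name from the list of things; names that differ only in an ending like _2 or _b are one class to them, and where a whole thing is asked for, a point or a joint stands for the part that bears it (a point fixed in the world has none). Each returns a list of dicts, best first, with "confidence" (0 to 1); they miss things now and then, are a little off and sometimes report something else, mostly with a low value. They report only what shows in the picture. A call takes as long as a camera call. They do not tell look-alikes from the thing itself.
- manip.look_for(name, camera): "rect" ([left, top, right, bottom] in pixels, round what is visible of it).
- manip.cut_out(name, camera): "pixels" (400x640 bool, what is visible of it) and "rect" ([left, top, right, bottom] in pixels, round what is visible of it).
- manip.spot_point(name, camera): "pixel" ([column, row] in pixels: a listed point, or the origin of a listed thing).
The state is a dict: "t": time; "joints": joint angles; "dq": joint speeds; "joint_efforts": joint torques, N m; "eef_pos": TCP position; "ee_rot": TCP orientation; "wrist_force": force on the tool from outside, world axes, zero at the start; "torque": the same for the moment, N m; "gripper_width": finger opening in m; "grasp_force": force on a finger pad.
Only numpy, scipy, OpenCV 4.12 (cv2) and the standard library are available. Lean on these libraries where they do the work, as an engineer would, in place of code of your own. Each camera call takes 0.05 s, during which the arm holds its last target. There are 200 camera calls.

## Working session

There is one attempt and no reset: what is moved stays moved. The work goes in short steps, Python scripts to look and compute and a tool call to move; the robot and the scene stay as the last step left them, time stands still between calls to the robot, and variables do not carry over. Pictures are saved under pics/ and viewed, at most 14 in all, crops included, and the job is handed in when it is done.

Besides the shell and the picture viewer there is one more tool, called in YAML: its name, and indented under it one key for each argument. step_arm: Moves the arm, as the interface text tells. Its arguments: {"type":"object","properties":{"increments":{"type":"array","items":{"type":"array","items":{"type":"number"}}},"gripper":{"type":"number"}},"required":["increments"]}

```bash
ls; mkdir -p pics; cat > h.py <<'E'
import numpy as np, cv2
from scipy.spatial.transform import Rotation as R
from plant import manip
def snap(c,f=None):
    s=manip.snapshot(c)
    if f: cv2.imwrite('pics/'+f,cv2.cvtColor(s['image'],cv2.COLOR_RGB2BGR))
    return s
def ray(s,px):
    d=np.array([(px[0]-s['cx'])/s['fx'],(px[1]-s['cy'])/s['fy']]);u=d.copy()
    for _ in range(20): u=d/(1+s['k1']*(u@u))
    E=np.array(s['extrinsics']); v=E[:3,:3]@np.array([u[0],-u[1],-1]); return E[:3,3],v
def atz(s,px,z):
    o,v=ray(s,px); return o+v*(z-o[2])/v[2]
def proj(s,p):
    E=np.array(s['extrinsics']); q=E[:3,:3].T@(np.array(p)-E[:3,3]); u=np.array([q[0],-q[1]])/-q[2]
    u=u*(1+s['k1']*(u@u)); return u*[s['fx'],s['fy']]+[s['cx'],s['cy']]
def tri(s1,p1,s2,p2):
    o1,a=ray(s1,p1);o2,b=ray(s2,p2);k=np.linalg.lstsq(np.c_[a,-b],o2-o1,rcond=None)[0]
    x,y=o1+k[0]*a,o2+k[1]*b; return (x+y)/2,np.linalg.norm(x-y)
E
python3 - <<'E'
from h import *
np.set_printoptions(precision=3,suppress=True)
S={c:snap(c,c+'0.png') for c in('scene','side')}
for c,s in S.items(): print(c,s['fx'],s['k1'],np.array(s['extrinsics'])[:3].round(2).tolist())
for n in 'button_top lid_hinge lid_edge pot_a_center pot_b_center pot_c_center pot_d_center sign_center rail_mid case dish gauze tape gel'.split():
    for c in S:
        r=manip.spot_point(n,c)
        print(n,c,[(np.round(q['pixel']).tolist(),round(q['confidence'],2)) for q in r[:6]])
st=manip.get_state();print(st['t'],st['eef_pos'],st['ee_rot'],st['wrist_force'])
E
```

```text
pics
scene 366.6283307902008 -0.02037605655879606 [[-0.72, -0.46, 0.52, 1.19], [0.69, -0.49, 0.53, 0.66], [0.02, 0.74, 0.67, 0.96]]
side 469.15713438820006 -0.02221535869829134 [[0.9, 0.29, -0.33, 0.11], [-0.44, 0.63, -0.64, -0.93], [0.02, 0.72, 0.7, 1.1]]
button_top scene [([332.0, 231.0], 0.6)]
button_top side [([367.0, 263.0], 0.56), ([310.0, 170.0], 0.44)]
lid_hinge scene [([298.0, 202.0], 0.93)]
lid_hinge side [([326.0, 215.0], 0.94)]
lid_edge scene [([325.0, 228.0], 0.73)]
lid_edge side [([313.0, 183.0], 0.83)]
pot_a_center scene [([439.0, 277.0], 0.92), ([437.0, 253.0], 0.87), ([411.0, 260.0], 0.78), ([412.0, 235.0], 0.65), ([466.0, 260.0], 0.58)]
pot_a_center side [([220.0, 179.0], 0.87), ([246.0, 160.0], 0.78), ([215.0, 162.0], 0.71), ([233.0, 140.0], 0.68), ([203.0, 147.0], 0.53)]
pot_b_center scene [([325.0, 283.0], 0.41)]
pot_b_center side [([379.0, 199.0], 0.66)]
pot_c_center scene [([393.0, 284.0], 0.94), ([259.0, 152.0], 0.72), ([381.0, 243.0], 0.17)]
pot_c_center side [([330.0, 167.0], 0.65), ([310.0, 171.0], 0.61), ([274.0, 152.0], 0.6)]
pot_d_center scene [([383.0, 242.0], 0.72), ([323.0, 284.0], 0.25)]
pot_d_center side [([260.0, 177.0], 0.54)]
sign_center scene [([326.0, 272.0], 0.81)]
sign_center side [([330.0, 155.0], 0.76)]
rail_mid scene [([260.0, 154.0], 0.95)]
rail_mid side [([367.0, 260.0], 0.89)]
case scene [([313.0, 229.0], 0.97)]
case side [([318.0, 213.0], 0.6)]
dish scene [([263.0, 260.0], 0.79)]
dish side [([379.0, 199.0], 0.8)]
gauze scene [([355.0, 326.0], 0.55)]
gauze side [([318.0, 142.0], 0.9)]
tape scene [([324.0, 180.0], 0.75)]
tape side [([271.0, 283.0], 0.8)]
gel scene [([220.0, 173.0], 0.85), ([397.0, 284.0], 0.26)]
gel side [([276.0, 283.0], 0.53)]
1.5 [0.27  0.564 0.231] [-0.696 -3.064  0.   ] [0.306 0.897 0.101]
```

View pics/scene0.png

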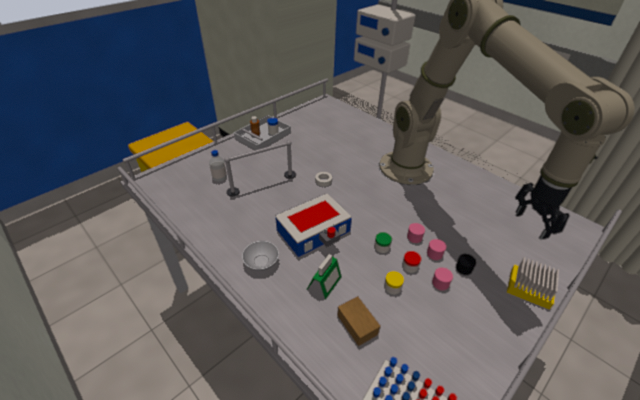

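View pics/side0.png

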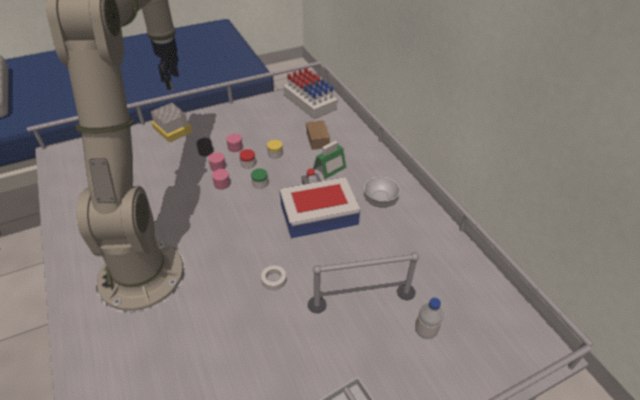

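The scene picture shows red (411,260), yellow (394,283) and green (383,242) pots, and no blue pot. There are three pink look-alikes and one black one. The sign is at (326,275), the case at (313,223), its button at (332,232), and the rail runs from (230,160) to (291,147). The side view agrees: red (247,158), yellow (274,149), green (260,178), sign (330,160), rail from (317,268) to (413,257).

```bash
python3 - <<'E'
from h import *
np.set_printoptions(precision=3,suppress=True)
a=snap('scene');b=snap('side')
def both(n,i,j,z=None):
    p,q=i,j
    x,e=tri(a,p,b,q); print(n,'tri',x,'err %.3f'%e, *( [atz(a,p,z),atz(b,q,z)] if z is not None else []))
both('hinge',[298,202],[326,215],.0655)
def px(n,c,near):
    r=manip.spot_point(n,c); return min((q['pixel'] for q in r),key=lambda v:np.hypot(*(np.array(v)-near)))
both('hinge',px('lid_hinge','scene',[298,202]),px('lid_hinge','side',[326,215]),.0655)
both('edge',px('lid_edge','scene',[325,228]),px('lid_edge','side',[313,183]),.074)
both('button',px('button_top','scene',[332,231]),px('button_top','side',[310,170]),.098)
both('red',px('pot_a_center','scene',[411,260]),px('pot_a_center','side',[247,158]),.023)
both('yel',px('pot_c_center','scene',[393,284]),px('pot_c_center','side',[274,150]),.023)
both('grn',px('pot_d_center','scene',[383,242]),px('pot_d_center','side',[260,178]),.023)
both('sign',px('sign_center','scene',[326,275]),px('sign_center','side',[330,160]),.0545)
both('rail',px('rail_mid','scene',[260,154]),px('rail_mid','side',[367,260]),.16)
both('railend1',[229,160],[413,257],.16); both('railend2',[291,146],[317,268],.16)
both('dish',[262,262],[381,192]); both('gauze',[358,320],[318,135]); both('tape',[324,180],[273,278]); both('gel',[216,155],[433,304])
for c,s,n in(('scene',a,'pink'),('side',b,'pink')):
    hsv=cv2.cvtColor(s['image'],cv2.COLOR_RGB2HSV)
for p in ([416,230],[436,248],[442,278],[466,263]): print('lookalike',atz(a,p,.04))
# lid corners via cutout
for c,s in(('scene',a),('side',b)):
    im=s['image'].astype(int); m=((im[...,0]>150)&(im[...,1]<60)&(im[...,2]<60)).astype(np.uint8)
    n,l,st,ce=cv2.connectedComponentsWithStats(m)
    k=1+st[1:,4].argmax(); pts=np.argwhere(l==k)[:,::-1]
    w=np.array([atz(s,p,.074)[:2] for p in pts],np.float32); r=cv2.minAreaRect(w*1000); print(c,'red panel',r,len(pts))
E
```

```text
hinge tri [ 0.55  -0.081  0.079] err 0.011 [ 0.545 -0.095  0.066] [ 0.551 -0.067  0.065]
hinge tri [ 0.55  -0.078  0.073] err 0.005 [ 0.547 -0.086  0.066] [ 0.551 -0.07   0.065]Traceback (most recent call last):
  File "<stdin>", line 11, in <module>
  File "<stdin>", line 9, in px
ValueError: min() iterable argument is empty
```

```bash
python3 - <<'E'
from h import *
np.set_printoptions(precision=3,suppress=True)
a=snap('scene');b=snap('side')
def both(n,i,j,z=None):
    x,e=tri(a,i,b,j); print(n,'tri',x,'err %.3f'%e, *( [atz(a,i,z),atz(b,j,z)] if z is not None else []))
def px(n,c,near):
    r=[q['pixel'] for q in manip.spot_point(n,c) if np.hypot(*(np.array(q['pixel'])-near))<12]; return r[0] if r else near
def P(t,n,i,j,z): both(t,px(n,'scene',i),px(n,'side',j),z)
P('edge','lid_edge',[325,228],[313,183],.074)
P('button','button_top',[332,231],[310,171],.098)
P('red','pot_a_center',[411,260],[247,159],.023)
P('yel','pot_c_center',[393,284],[274,150],.023)
P('grn','pot_d_center',[383,242],[260,178],.023)
P('sign','sign_center',[326,275],[330,160],.0545)
P('rail','rail_mid',[260,154],[367,260],.16)
both('railend1',[229,160],[413,257],.16); both('railend2',[291,146],[317,268],.16)
both('dish',[262,262],[381,192]); both('gauze',[358,320],[318,135]); both('tape',[324,180],[273,278]); both('gel',[216,155],[433,304])
for p in ([416,230],[436,248],[442,278],[466,263]): print('lookalike',atz(a,p,.04))
for c,s in(('scene',a),('side',b)):
    im=s['image'].astype(int); m=((im[...,0]>150)&(im[...,1]<60)&(im[...,2]<60)).astype(np.uint8)
    n,l,st,ce=cv2.connectedComponentsWithStats(m)
    k=1+st[1:,4].argmax(); pts=np.argwhere(l==k)[:,::-1]
    w=np.array([atz(s,p,.074)[:2] for p in pts],np.float32); r=cv2.minAreaRect(w*1000); print(c,'red panel',cv2.boxPoints(r).round().tolist(),np.round(r[0]),r[1],len(pts))
E
```

```text
edge tri [0.569 0.073 0.075] err 0.007 [0.565 0.074 0.074] [0.572 0.071 0.074]
button tri [0.583 0.11  0.107] err 0.007 [0.573 0.105 0.098] [0.589 0.117 0.098]
red tri [0.44  0.333 0.02 ] err 0.002 [0.443 0.333 0.023] [0.438 0.331 0.023]
yel tri [0.55  0.348 0.026] err 0.004 [0.55  0.346 0.023] [0.55  0.353 0.023]
grn tri [0.441 0.223 0.029] err 0.019 [0.446 0.216 0.023] [0.437 0.238 0.023]
sign tri [0.693 0.185 0.059] err 0.021 [0.681 0.188 0.054] [0.703 0.182 0.054]
rail tri [ 0.528 -0.33   0.158] err 0.008 [ 0.527 -0.325  0.16 ] [ 0.53  -0.334  0.16 ]
railend1 tri [ 0.646 -0.368  0.157] err 0.006 [ 0.646 -0.362  0.16 ] [ 0.647 -0.371  0.16 ]
railend2 tri [ 0.412 -0.29   0.151] err 0.008 [ 0.417 -0.277  0.16 ] [ 0.412 -0.298  0.16 ]
dish tri [ 0.786 -0.004  0.012] err 0.004
gauze tri [0.722 0.354 0.025] err 0.003
tape tri [ 0.334 -0.173  0.007] err 0.001
gel tri [ 0.635 -0.486  0.114] err 0.004
lookalike [0.324 0.27  0.04 ]
lookalike [0.344 0.363 0.04 ]
lookalike [0.435 0.443 0.04 ]
lookalike [0.328 0.464 0.04 ]
scene red panel [[473.0, -28.0], [627.0, -56.0], [641.0, 25.0], [488.0, 53.0]] [557.  -2.] (82.43052673339844, 156.0952911376953) 742
side red panel [[479.0, -23.0], [626.0, -50.0], [640.0, 27.0], [493.0, 54.0]] [560.   2.] (78.30409240722656, 149.27914428710938) 537
```

```bash
cat >> h.py <<'E'
def Rd(phi):
    c,s=np.cos(phi),np.sin(phi); return np.array([[-s,c,0],[c,s,0],[0,0,-1.]])
CASE=dict(c=np.array([.558,0,0]),yaw=np.radians(-10.4))
def cw(x,y,z,C=CASE):
    "case frame (m) -> world"
    c,s=np.cos(C['yaw']),np.sin(C['yaw']); return C['c']+[c*x-s*y,s*x+c*y,z]
def plan(wps,mm=38,deg=6.9,start=None):
    "wps: list of (pos, phi_deg[, mm]); prints calls of <=5 rows"
    if start is None:
        st=manip.get_state(); p=np.array(st['eef_pos']); Q=R.from_rotvec(st['ee_rot'])
    else: p,Q=start
    poses=[]
    p0,q0=p,Q
    for w in wps:
        t,phi=np.array(w[0]),w[1]; m=w[2] if len(w)>2 else mm
        qt=R.from_matrix(Rd(np.radians(phi))); d=(q0.inv()*qt).as_rotvec()
        n=max(1,int(np.ceil(max(np.linalg.norm(t-p0)*1000/m,np.degrees(np.linalg.norm(d))/deg))))
        for i in range(1,n+1): poses.append((p0+(t-p0)*i/n,q0*R.from_rotvec(d*i/n)))
        p0,q0=t,qt
    for k in range(0,len(poses),5):
        rows=[]
        for a,b in poses[k:k+5]:
            rows.append([round(float(v),3)+0. for v in np.r_[Q.inv().apply(a-p)/.2,(Q.inv()*b).as_rotvec()/(np.pi/2)]])
        print(str(rows).replace(' ',''))
        p,Q=poses[min(k+4,len(poses)-1)]
E
python3 - <<'E'
from h import *
plan([([.3,.5,.33],64.4),(cw(0,.03,.36),79.6)])
E
```

```text
[[-0.068,-0.056,-0.123,0.0,0.0,0.0],[-0.136,-0.111,-0.247,0.0,0.0,0.0],[-0.205,-0.167,-0.37,0.0,0.0,0.0],[-0.273,-0.222,-0.494,0.0,0.0,0.0],[-0.42,-0.326,-0.504,0.0,0.0,-0.011]]
[[-0.145,-0.106,-0.01,0.0,0.0,-0.011],[-0.29,-0.212,-0.02,0.0,0.0,-0.023],[-0.435,-0.318,-0.03,0.0,0.0,-0.034],[-0.58,-0.424,-0.04,0.0,0.0,-0.045],[-0.725,-0.53,-0.05,0.0,0.0,-0.056]]
[[-0.135,-0.118,-0.01,0.0,0.0,-0.011],[-0.27,-0.237,-0.02,0.0,0.0,-0.023],[-0.405,-0.355,-0.03,0.0,0.0,-0.034],[-0.541,-0.474,-0.04,0.0,0.0,-0.045],[-0.676,-0.592,-0.05,0.0,0.0,-0.056]]
[[-0.124,-0.13,-0.01,0.0,0.0,-0.011],[-0.248,-0.26,-0.02,0.0,0.0,-0.023],[-0.373,-0.39,-0.03,0.0,0.0,-0.034],[-0.497,-0.52,-0.04,0.0,0.0,-0.045]]
```

step_arm:
  increments:
    - [-0.07,-0.055,-0.125,0,0,0]
    - [-0.135,-0.11,-0.245,0,0,0]
    - [-0.205,-0.165,-0.37,0,0,0]
    - [-0.27,-0.22,-0.495,0,0,0]
    - [-0.42,-0.325,-0.505,0,0,-0.01]
  gripper: -1

```text
t: 2.97
eef_pos: [0.3157, 0.4719, 0.3371]
ee_rot: [0.663, 3.071, 0.012]
wrist_force: [-0.3, 0.8, 1.0]
gripper_width: 0.0856
grasp_force: 0.0
```

step_arm:
  increments:
    - [-0.145,-0.105,-0.01,0,0,-0.01]
    - [-0.29,-0.21,-0.02,0,0,-0.025]
    - [-0.435,-0.32,-0.03,0,0,-0.035]
    - [-0.58,-0.425,-0.04,0,0,-0.045]
    - [-0.725,-0.53,-0.05,0,0,-0.055]

```text
t: 3.38
eef_pos: [0.4057, 0.3101, 0.3427]
ee_rot: [0.537, 3.095, 0.001]
wrist_force: [-0.4, -0.2, 0.5]
gripper_width: 0.0853
grasp_force: 0.0
```

step_arm:
  increments:
    - [-0.135,-0.12,-0.01,0,0,-0.01]
    - [-0.27,-0.235,-0.02,0,0,-0.025]
    - [-0.405,-0.355,-0.03,0,0,-0.035]
    - [-0.54,-0.475,-0.04,0,0,-0.045]
    - [-0.675,-0.59,-0.05,0,0,-0.055]

```text
t: 3.8
eef_pos: [0.4928, 0.1533, 0.3528]
ee_rot: [0.403, 3.115, 0.001]
wrist_force: [0.1, 0.2, -0.7]
gripper_width: 0.0851
grasp_force: 0.0
```

step_arm:
  increments:
    - [-0.125,-0.13,-0.01,0,0,-0.01]
    - [-0.25,-0.26,-0.02,0,0,-0.025]
    - [-0.375,-0.39,-0.03,0,0,-0.035]
    - [-0.495,-0.52,-0.04,0,0,-0.045]
    - [-0.495,-0.52,-0.04,0,0,-0.045]

```text
t: 4.22
eef_pos: [0.5631, 0.0209, 0.3604]
ee_rot: [0.309, 3.125, -0.006]
wrist_force: [-0.7, -1.4, -0.4]
gripper_width: 0.0855
grasp_force: 0.0
```

```bash
python3 - <<'E'
from h import *
np.set_printoptions(precision=3,suppress=True)
s=snap('wrist','w1.png')
st=manip.get_state();print(st['t'],st['eef_pos'],st['ee_rot'],st['joints'],st['wrist_force'],s['fx'],s['extrinsics'])
for n,z in(('button_top',.098),('lid_edge',.074),('lid_hinge',.0655)):
    for q in manip.spot_point(n,'wrist')[:2]: print(n,q['pixel'],q['confidence'],atz(s,q['pixel'],z))
im=s['image'].astype(int); m=((im[...,0]>110)&(im[...,1]<60)&(im[...,2]<60)).astype(np.uint8)
n,l,t,ce=cv2.connectedComponentsWithStats(m)
for k in range(1,n):
    if t[k,4]>60:
        pts=np.argwhere(l==k)[:,::-1]; z=.074 if t[k,4]>4000 else .098
        w=np.array([atz(s,p,z)[:2] for p in pts],np.float32); r=cv2.minAreaRect(w*1000); print(t[k],cv2.boxPoints(r).round().tolist(),np.round(r[0]),r[1])
E
```

```text
4.2667 [0.562 0.024 0.36 ] [ 0.306  3.126 -0.003] [-0.449  0.23   0.443  1.312 -0.096  1.62   1.354] [-0.03   0.899  0.756] 303.69880993599634 [[ 0.197 -0.938 -0.284  0.49 ]
 [ 0.98   0.187  0.06   0.035]
 [-0.003 -0.29   0.957  0.504]
 [ 0.     0.     0.     1.   ]]
button_top [378.7, 157.3] 0.55 [0.572 0.103 0.098]
lid_edge [350.8, 157.7] 0.69 [0.569 0.068 0.074]
lid_edge [439.1, 214.8] 0.43 [0.681 0.186 0.074]
lid_hinge [251.8, 159.2] 0.62 [ 0.545 -0.073  0.066]
[ 499    4   38   43 1233] [[412.0, 314.0], [425.0, 268.0], [469.0, 281.0], [456.0, 327.0]] [441. 298.] (46.37787628173828, 47.97172164916992)
[ 268  101   64  110 6635] [[472.0, -31.0], [626.0, -59.0], [641.0, 27.0], [487.0, 55.0]] [557.  -2.] (86.77605438232422, 156.9677734375)
[369 151  18  18 249] [[561.0, 92.0], [584.0, 88.0], [588.0, 111.0], [564.0, 115.0]] [574. 101.] (23.021883010864258, 23.305828094482422)
```

View pics/w1.png

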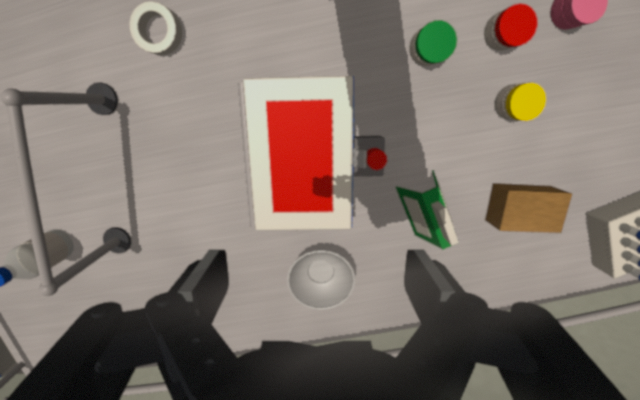

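The wrist view shows the case lid centred at (300,155), the button at (377,158), and green, red and yellow caps at (436,42), (516,25) and (526,101). The sign tab is near (445,222) and the rail bar runs from (12,97) to (48,288). All of it fits the earlier estimates.

```bash
sed -i 's/\[.558,0,0\]/[.557,-.001,0]/' h.py; python3 - <<'E'
from h import *
np.set_printoptions(precision=3,suppress=True)
s=snap('wrist')
for n,p,z in(('grn',[436,42],.046),('red',[516,25],.046),('yel',[526,101],.046),('r1',[12,97],.16),('r2',[48,288],.16),('tabtop',[447,222],.1),('tab1',[436,180],.109),('tab2',[455,241],.109)): print(n,atz(s,p,z))
print('proj sign tri',proj(s,[.69,.185,.1]))
plan([(cw(0,.054,.115),79.6),(cw(0,.054,.092),79.6,10)])
E
```

```text
grn [0.433 0.224 0.046]
red [0.429 0.339 0.046]
yel [0.535 0.351 0.046]
r1 [ 0.407 -0.295  0.16 ]
r2 [ 0.649 -0.362  0.16 ]
tabtop [0.679 0.199 0.1  ]
tab1 [0.611 0.185 0.109]
tab2 [0.707 0.206 0.109]
proj sign tri [437.779 230.522]
[[-0.001,0.016,0.175,0.0,0.0,0.0],[-0.002,0.031,0.35,0.0,0.0,-0.001],[-0.003,0.047,0.525,0.0,0.0,-0.001],[-0.005,0.062,0.701,0.0,0.0,-0.001],[-0.006,0.078,0.876,0.0,0.0,-0.002]]
[[-0.001,0.016,0.175,0.0,0.0,0.0],[-0.002,0.031,0.35,0.0,0.0,-0.001],[-0.002,0.031,0.389,0.0,0.0,-0.001],[-0.002,0.031,0.427,0.0,0.0,-0.001],[-0.002,0.031,0.465,0.0,0.0,-0.001]]
```

step_arm:
  increments:
    - [0,0.015,0.175,0,0,0]
    - [0,0.03,0.35,0,0,0]
    - [-0.005,0.045,0.525,0,0,0]
    - [-0.005,0.06,0.7,0,0,0]
    - [-0.005,0.08,0.875,0,0,0]

```text
t: 4.88
eef_pos: [0.5649, 0.0467, 0.1841]
ee_rot: [0.29, 3.128, 0.001]
wrist_force: [0.5, 0.2, 0.8]
gripper_width: 0.0853
grasp_force: 0.0
```

step_arm:
  increments:
    - [0,0.015,0.175,0,0,0]
    - [0,0.03,0.35,0,0,0]
    - [0,0.03,0.39,0,0,0]
    - [0,0.03,0.43,0,0,0]
    - [0,0.03,0.43,0,0,0]

```text
t: 5.3
eef_pos: [0.5663, 0.0514, 0.0992]
ee_rot: [-0.292, -3.127, 0.0]
wrist_force: [-1.2, -0.2, -0.1]
gripper_width: 0.0854
grasp_force: 0.0
```

```bash
python3 - <<'E'
from h import *
np.set_printoptions(precision=4,suppress=True)
s=snap('wrist','w2.png')
st=manip.get_state();print(st['t'],st['eef_pos'],st['ee_rot'],st['wrist_force'],cw(0,.054,.1))
E
```

```text
5.35 [0.5672 0.0512 0.1005] [0.2931 3.1267 0.0005] [-0.739   0.3467 -0.2478] [0.5667 0.0521 0.1   ]
```

View pics/w2.png

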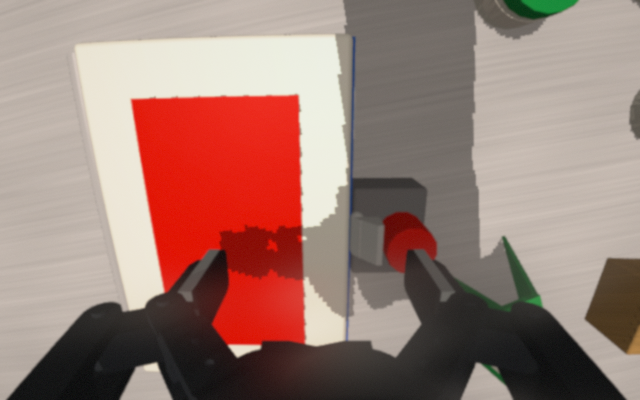

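The right finger (about 425,255) stands over the button (410,240). The left one is over the lid. I'll press now.

step_arm:
  increments:
    - [0,0,0.02,0,0,0]
    - [0,0,0.04,0,0,0]
    - [0,0,0.06,0,0,0]
    - [0,0,0.075,0,0,0]
    - [0,0,0.075,0,0,0]

```text
t: 5.77
eef_pos: [0.5668, 0.0507, 0.0842]
ee_rot: [0.294, 3.127, 0.0]
wrist_force: [1.1, 0.2, 2.0]
gripper_width: 0.0855
grasp_force: 0.6
```

step_arm:
  increments:
    - [0,0,0.01,0,0,0]
    - [0,0,0.02,0,0,0]
    - [0,0,0.03,0,0,0]
    - [0,0,0.03,0,0,0]
    - [0,0,0.03,0,0,0]

```text
t: 6.18
eef_pos: [0.5669, 0.0506, 0.0786]
ee_rot: [0.295, 3.127, -0.0]
wrist_force: [0.1, -0.4, 2.2]
gripper_width: 0.0855
grasp_force: 0.9
```

step_arm:
  increments:
    - [0,0,0.01,0,0,0]
    - [0,0,0.02,0,0,0]
    - [0,0,0.03,0,0,0]
    - [0,0,0.03,0,0,0]
    - [0,0,0.03,0,0,0]

```text
t: 6.6
eef_pos: [0.5677, 0.0513, 0.0757]
ee_rot: [0.294, 3.125, 0.004]
wrist_force: [-10.8, -0.1, 29.3]
gripper_width: 0.0854
grasp_force: 14.8
```

```bash
python3 - <<'E'
from h import *
np.set_printoptions(precision=4,suppress=True)
s=snap('wrist','w3.png')
st=manip.get_state();print(st['t'],st['eef_pos'],st['wrist_force'],st['torque'])
E
```

```text
6.65 [0.5677 0.0512 0.0757] [-11.7908  -1.1312  28.913 ] [0.8886 2.1256 0.3833]
```

View pics/w3.png

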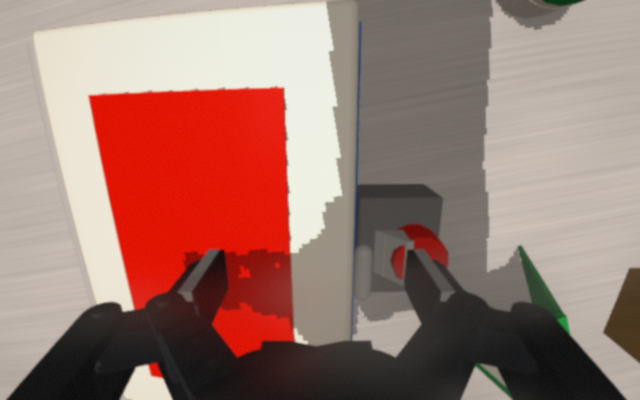

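The bolt (393,255) looks drawn back from the lip (362,270), and the button is home at 29 N. I'll ease up and see whether the lid follows the left finger.

step_arm:
  increments:
    - [0,0,-0.02,0,0,0]
    - [0,0,-0.04,0,0,0]
    - [0,0,-0.06,0,0,0]
    - [0,0,-0.08,0,0,0]
    - [0,0,-0.1,0,0,0]

```text
t: 7.07
eef_pos: [0.5662, 0.0504, 0.0922]
ee_rot: [-0.295, -3.127, 0.001]
wrist_force: [0.0, -2.1, 0.7]
gripper_width: 0.0852
grasp_force: 0.7
```

```bash
python3 - <<'E'
from h import *
np.set_printoptions(precision=4,suppress=True)
s=snap('wrist','w4.png')
st=manip.get_state();print(st['t'],st['eef_pos'],st['wrist_force'],st['torque'])
for th in (0,.1,.2,.3,.4):
    for x in(-.11,.11): print(th,x,proj(s,cw(x,-.075+.148*np.cos(th)-.008*np.sin(th),.0655+.148*np.sin(th)+.008*np.cos(th))))
E
```

```text
7.1167 [0.5665 0.0505 0.0929] [-0.3986 -1.5238  1.1823] [-0.2292  0.2508 -0.054 ]
0 -0.11 [359.1201  31.7168]
0 0.11 [348.2581 382.2624]
0.1 -0.11 [360.1739  23.9039]
0.1 0.11 [348.0914 401.1993]
0.2 -0.11 [357.6945  14.4307]
0.2 0.11 [345.4666 422.4053]
0.3 -0.11 [350.3477   2.8521]
0.3 0.11 [339.8698 445.9766]
0.4 -0.11 [336.2067 -11.4003]
0.4 0.11 [330.7196 471.9011]
```

View pics/w4.png

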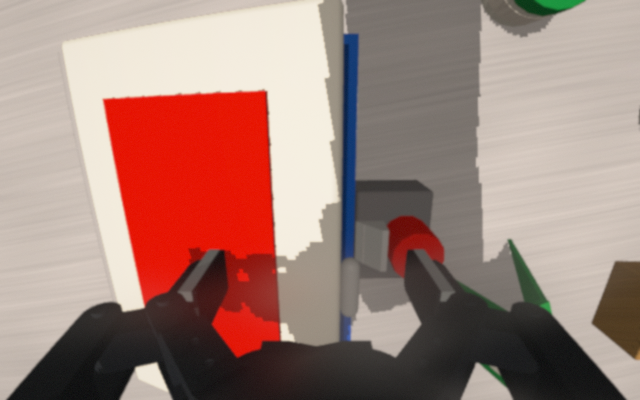

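The lid follows the finger: its edge is at x≈342 px, about 0.35 rad. The next move is to slide towards the free edge, then draw it back along the arc.

```bash
python3 - <<'E'
from h import *
def tcp(th,r=.136):
    y=-.075+r*np.cos(th)-.008*np.sin(th); z=.0655+r*np.sin(th)+.008*np.cos(th)
    return cw(0,y+.0427,z-.013)
w=[(tcp(.36),79.6,10)]+[(tcp(t),79.6,20) for t in np.arange(.44,1.86,.08)]
for t in(.36,1,1.8): print(t,tcp(t))
plan(w)
E
```

```text
0.36 [0.57363733 0.08964966 0.10789647]
1 [0.56321877 0.03288339 0.17126247]
1.8 [ 0.5441849  -0.070824    0.18312566]
[[0.0,0.04,-0.015,0.0,0.0,-0.001],[0.001,0.08,-0.03,0.0,0.0,-0.002],[0.001,0.119,-0.045,0.0,0.0,-0.002],[0.001,0.159,-0.06,0.0,0.0,-0.003],[0.002,0.199,-0.075,0.0,0.0,-0.004]]
[[0.0,-0.024,-0.049,0.0,0.0,0.0],[0.0,-0.052,-0.096,0.0,0.0,0.0],[0.0,-0.084,-0.14,0.0,0.0,0.0],[0.0,-0.119,-0.182,0.0,0.0,0.0],[0.0,-0.157,-0.22,0.0,0.0,0.0]]
[[0.0,-0.041,-0.036,0.0,0.0,0.0],[0.0,-0.085,-0.068,0.0,0.0,0.0],[0.0,-0.132,-0.096,0.0,0.0,0.0],[0.0,-0.18,-0.121,0.0,0.0,0.0],[0.0,-0.23,-0.142,0.0,0.0,0.0]]
[[0.0,-0.052,-0.017,0.0,0.0,0.0],[0.0,-0.105,-0.029,0.0,0.0,0.0],[0.0,-0.159,-0.038,0.0,0.0,0.0],[0.0,-0.213,-0.041,0.0,0.0,0.0],[0.0,-0.268,-0.041,0.0,0.0,0.0]]
[[0.0,-0.054,0.005,0.0,0.0,0.0],[0.0,-0.108,0.014,0.0,0.0,0.0],[0.0,-0.161,0.027,0.0,0.0,0.0]]
```

step_arm:
  increments:
    - [0,0.04,-0.015,0,0,0]
    - [0,0.08,-0.03,0,0,0]
    - [0,0.12,-0.045,0,0,0]
    - [0,0.16,-0.06,0,0,0]
    - [0,0.2,-0.075,0,0,0]

```text
t: 7.53
eef_pos: [0.574, 0.0917, 0.1074]
ee_rot: [-0.292, -3.128, -0.0]
wrist_force: [-0.1, -1.0, 0.0]
gripper_width: 0.0859
grasp_force: 0.5
```

step_arm:
  increments:
    - [0,-0.025,-0.05,0,0,0]
    - [0,-0.05,-0.095,0,0,0]
    - [0,-0.085,-0.14,0,0,0]
    - [0,-0.12,-0.18,0,0,0]
    - [0,-0.155,-0.22,0,0,0]

```text
t: 7.95
eef_pos: [0.5683, 0.0578, 0.1526]
ee_rot: [0.297, 3.127, -0.0]
wrist_force: [1.4, 0.3, 0.5]
gripper_width: 0.0853
grasp_force: 0.3
```

```bash
python3 - <<'E'
from h import *
np.set_printoptions(precision=4,suppress=True)
s=snap('side','s5.png')
cv2.imwrite('pics/s5c.png',cv2.resize(cv2.cvtColor(s['image'][100:300,180:480],cv2.COLOR_RGB2BGR),None,fx=2.5,fy=2.5))
st=manip.get_state();print(st['t'],st['eef_pos'],st['wrist_force'],st['torque'])
E
```

```text
8.0 [0.5688 0.0558 0.1542] [-0.0454 -2.4871  1.8431] [-0.2015  0.1237 -0.0447]
```

View pics/s5c.png

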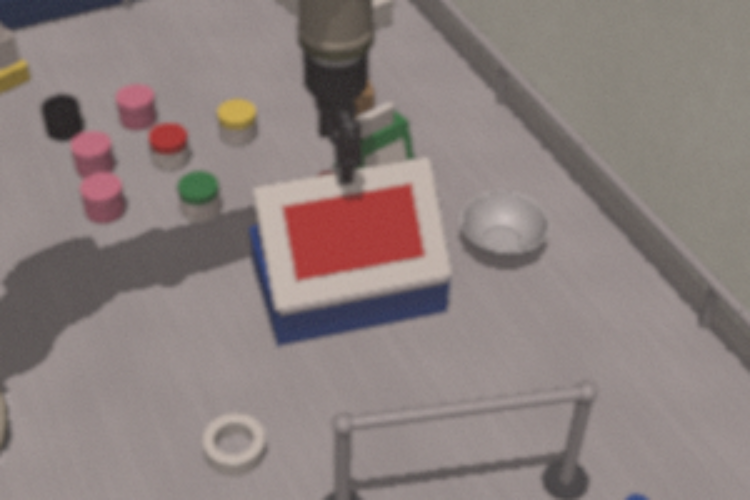

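The lid is partly open and its edge rests on the fingertip (345,180 in the crop). I'll carry on along the arc.

step_arm:
  increments:
    - [0,-0.04,-0.036,0,0,0]
    - [0,-0.085,-0.07,0,0,0]
    - [0,-0.13,-0.096,0,0,0]
    - [0,-0.18,-0.12,0,0,0]
    - [0,-0.23,-0.14,0,0,0]

```text
t: 8.42
eef_pos: [0.5595, 0.0132, 0.1798]
ee_rot: [0.295, 3.128, -0.0]
wrist_force: [0.1, -0.7, 1.1]
gripper_width: 0.0855
grasp_force: 0.2
```

step_arm:
  increments:
    - [0,-0.05,-0.017,0,0,0]
    - [0,-0.105,-0.03,0,0,0]
    - [0,-0.16,-0.038,0,0,0]
    - [0,-0.21,-0.04,0,0,0]
    - [0,-0.265,-0.04,0,0,0]

```text
t: 8.83
eef_pos: [0.5495, -0.0386, 0.1872]
ee_rot: [-0.294, -3.128, 0.0]
wrist_force: [0.4, -0.2, 0.0]
gripper_width: 0.0849
grasp_force: 0.1
```

step_arm:
  increments:
    - [0,-0.05,0.005,0,0,0]
    - [0,-0.1,0.01,0,0,0]
    - [0,-0.15,0.02,0,0,0]
    - [0,-0.18,0.02,0,0,0]
    - [0,-0.2,0.02,0,0,0]

```text
t: 9.25
eef_pos: [0.5419, -0.078, 0.183]
ee_rot: [-0.296, -3.127, 0.0]
wrist_force: [0.1, 0.8, 0.3]
gripper_width: 0.0856
grasp_force: 0.0
```

```bash
python3 - <<'E'
from h import *
np.set_printoptions(precision=4,suppress=True)
s=snap('side','s6.png')
cv2.imwrite('pics/s6c.png',cv2.resize(cv2.cvtColor(s['image'][100:300,180:480],cv2.COLOR_RGB2BGR),None,fx=2.,fy=2.))
st=manip.get_state();print(st['t'],st['eef_pos'],st['wrist_force'],st['torque'])
E
```

```text
9.3 [ 0.5419 -0.0784  0.1832] [-1.3887 -0.163  -0.5418] [-0.1174  0.0113  0.0193]
```

View pics/s6c.png

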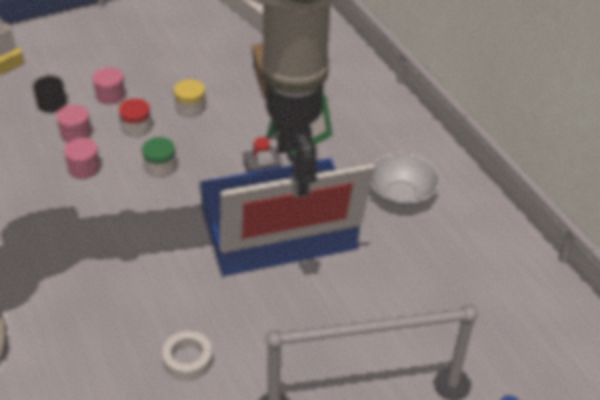

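The lid is up at its stop with no force left on the finger. I'll lift off and go to look at the pots.

```bash
python3 - <<'E'
from h import *
p=np.array(manip.get_state()['eef_pos'])
plan([(p+[0,0,.08],79.6),([.45,.23,.26],79.6)])
E
```

```text
[[0.0,0.0,-0.133,0.0,0.0,-0.002],[0.0,0.0,-0.267,0.0,0.0,-0.003],[0.0,0.0,-0.4,0.0,0.0,-0.005],[0.082,0.159,-0.398,0.0,0.0,-0.005],[0.165,0.317,-0.397,0.0,0.0,-0.005]]
[[0.081,0.159,0.002,0.0,0.0,0.0],[0.162,0.319,0.004,0.0,0.0,0.0],[0.244,0.478,0.005,0.0,0.0,0.0],[0.325,0.637,0.007,0.0,0.0,0.0],[0.406,0.797,0.009,0.0,0.0,0.0]]
[[0.081,0.159,0.002,0.0,0.0,0.0],[0.162,0.319,0.004,0.0,0.0,0.0]]
```

step_arm:
  increments:
    - [0,0,-0.135,0,0,0]
    - [0,0,-0.265,0,0,0]
    - [0,0,-0.4,0,0,0]
    - [0.08,0.16,-0.4,0,0,0]
    - [0.165,0.315,-0.4,0,0,0]

```text
t: 9.72
eef_pos: [0.5227, -0.0098, 0.2653]
ee_rot: [0.301, 3.123, 0.0]
wrist_force: [0.4, 1.2, 0.3]
gripper_width: 0.0852
grasp_force: 0.0
```

step_arm:
  increments:
    - [0.08,0.16,0,0,0,0]
    - [0.16,0.32,0.005,0,0,0]
    - [0.245,0.48,0.005,0,0,0]
    - [0.325,0.635,0.005,0,0,0]
    - [0.405,0.795,0.01,0,0,0]

```text
t: 10.13
eef_pos: [0.4709, 0.1646, 0.2617]
ee_rot: [0.293, 3.127, 0.001]
wrist_force: [0.7, 0.2, -0.4]
gripper_width: 0.0855
grasp_force: 0.0
```

step_arm:
  increments:
    - [0.08,0.16,0,0,0,0]
    - [0.16,0.32,0.005,0,0,0]
    - [0.16,0.32,0.005,0,0,0]

```text
t: 10.38
eef_pos: [0.4483, 0.24, 0.2598]
ee_rot: [-0.275, -3.127, -0.004]
wrist_force: [-0.6, 0.9, -0.4]
gripper_width: 0.0857
grasp_force: 0.0
```

```bash
cat >> h.py <<'E'
HUE=dict(red=(174,6),yel=(20,34),grn=(45,80),pink=(160,173))
def caps(s,z=.046,amin=150):
    h=cv2.cvtColor(s['image'],cv2.COLOR_RGB2HSV); o=[]
    for n,(a,b) in HUE.items():
        H=h[...,0]; m=((H>=a)|(H<=b)) if a>b else (H>=a)&(H<=b)
        m=(m&(h[...,1]>140)&(h[...,2]>60)).astype(np.uint8)
        k,l,t,c=cv2.connectedComponentsWithStats(m)
        for i in range(1,k):
            if t[i,4]>amin:
                w=np.array([atz(s,p,z)[:2] for p in np.argwhere(l==i)[:,::-1]],np.float32); (cx,cy),r=cv2.minEnclosingCircle(w)
                o.append((n,t[i].tolist(),np.round((cx,cy),3),round(r,3)))
    return o
E
python3 - <<'E'
from h import *
np.set_printoptions(precision=4,suppress=True)
s=snap('wrist','w7.png')
for o in caps(s): print(*o)
print(manip.get_state()['eef_pos'],manip.get_state()['joints'])
s=snap('scene')
for o in caps(s,amin=60): print(*o)
E
```

```text
red [367, 122, 47, 47, 1732] [0.434 0.331] 0.028
red [217, 296, 14, 18, 162] [0.611 0.079] 0.016
red [598, 338, 42, 60, 1480] [0.869 0.674] 0.082
yel [385, 205, 45, 43, 1442] [0.539 0.342] 0.03
grn [273, 142, 44, 44, 1534] [0.435 0.216] 0.027
grn [285, 324, 27, 20, 270] [0.682 0.172] 0.022
[0.4499 0.2363 0.2599] [-0.741   0.1145  0.2156  1.6455 -0.0263  1.385   0.8704]
red [327, 227, 9, 11, 77] [0.551 0.077] 0.024
red [404, 251, 17, 15, 207] [0.443 0.334] 0.031
red [419, 378, 13, 21, 126] [0.75  0.591] 0.027
red [432, 386, 12, 14, 83] [0.738 0.617] 0.021
yel [129, 123, 67, 31, 693] [ 0.691 -0.865] 0.153
yel [136, 132, 77, 40, 1027] [ 0.706 -0.735] 0.174
yel [507, 265, 48, 44, 617] [0.27  0.644] 0.08
yel [386, 271, 18, 17, 249] [0.549 0.346] 0.031
grn [376, 233, 12, 12, 111] [0.443 0.219] 0.027
grn [313, 257, 24, 25, 132] [0.674 0.172] 0.051
```

View pics/w7.png

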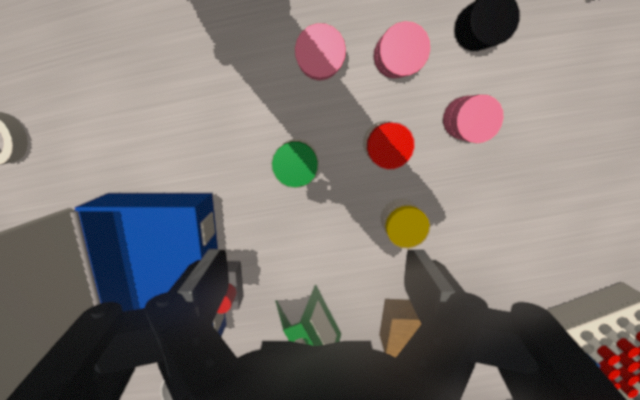

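Green (295,163), red (390,145) and yellow (408,226) match the measured positions. The case is open and the lid stands on the left. I'll pick green first.

```bash
python3 - <<'E'
from h import *
plan([([.438,.219,.10],79.6),([.438,.219,.012],79.6,25)])
print()
S=(np.array([.438,.219,.012]),R.from_matrix(Rd(np.radians(79.6))))
plan([([.438,.219,.15],79.6),(cw(-.066,0,.15),79.6),(cw(-.066,0,.05),79.6,30),(cw(-.066,0,.02),79.6,12)],start=S)
E
```

```text
[[0.01,-0.017,0.16,0.0,0.0,0.0],[0.021,-0.033,0.32,0.0,0.0,0.0],[0.031,-0.05,0.48,0.0,0.0,0.0],[0.041,-0.066,0.64,0.0,0.0,-0.001],[0.051,-0.083,0.8,0.0,0.0,-0.001]]
[[0.0,0.0,0.11,0.0,0.0,0.0],[0.0,0.0,0.22,0.0,0.0,0.0],[0.0,0.0,0.33,0.0,0.0,0.0],[0.0,0.0,0.44,0.0,0.0,0.0]]

[[0.0,0.0,-0.173,0.0,0.0,0.0],[0.0,0.0,-0.345,0.0,0.0,0.0],[0.0,0.0,-0.517,0.0,0.0,0.0],[0.0,0.0,-0.69,0.0,0.0,0.0],[-0.076,-0.162,-0.69,0.0,0.0,0.0]]
[[-0.076,-0.162,0.0,0.0,0.0,0.0],[-0.151,-0.325,0.0,0.0,0.0,0.0],[-0.227,-0.487,0.0,0.0,0.0,0.0],[-0.303,-0.65,0.0,0.0,0.0,0.0],[-0.378,-0.812,0.0,0.0,0.0,0.0]]
[[0.0,0.0,0.125,0.0,0.0,0.0],[0.0,0.0,0.25,0.0,0.0,0.0],[0.0,0.0,0.375,0.0,0.0,0.0],[0.0,0.0,0.5,0.0,0.0,0.0],[0.0,0.0,0.55,0.0,0.0,0.0]]
[[0.0,0.0,0.05,0.0,0.0,0.0],[0.0,0.0,0.1,0.0,0.0,0.0]]
```

step_arm:
  increments:
    - [0.01,-0.015,0.16,0,0,0]
    - [0.02,-0.035,0.32,0,0,0]
    - [0.03,-0.05,0.48,0,0,0]
    - [0.04,-0.065,0.64,0,0,0]
    - [0.05,-0.085,0.8,0,0,0]

```text
t: 10.9
eef_pos: [0.4397, 0.215, 0.0993]
ee_rot: [0.297, 3.127, 0.0]
wrist_force: [0.4, 1.6, 0.2]
gripper_width: 0.0853
grasp_force: 0.0
```

step_arm:
  increments:
    - [0,0,0.11,0,0,0]
    - [0,0,0.22,0,0,0]
    - [0,0,0.33,0,0,0]
    - [0,0,0.44,0,0,0]
    - [0,0,0.44,0,0,0]

```text
t: 11.32
eef_pos: [0.4372, 0.2136, 0.0088]
ee_rot: [-0.297, -3.123, 0.007]
wrist_force: [-1.3, 0.0, -0.6]
gripper_width: 0.0856
grasp_force: 0.0
```

step_arm:
  increments:
    - [0,0,0,0,0,0]
    - [0,0,0,0,0,0]
    - [0,0,0,0,0,0]
    - [0,0,0,0,0,0]
    - [0,0,0,0,0,0]
  gripper: 1

```text
t: 11.73
eef_pos: [0.4407, 0.2167, 0.0142]
ee_rot: [0.295, 3.125, 0.003]
wrist_force: [-0.6, -1.7, 6.7]
gripper_width: 0.0544
grasp_force: 62.9
```

step_arm:
  increments:
    - [0,0,-0.17,0,0,0]
    - [0,0,-0.345,0,0,0]
    - [0,0,-0.52,0,0,0]
    - [0,0,-0.69,0,0,0]
    - [-0.075,-0.16,-0.69,0,0,0]

```text
t: 12.15
eef_pos: [0.45, 0.1903, 0.1584]
ee_rot: [0.278, 3.12, 0.016]
wrist_force: [2.4, 1.7, 0.1]
gripper_width: 0.0542
grasp_force: 63.6
```

step_arm:
  increments:
    - [-0.075,-0.16,0,0,0,0]
    - [-0.15,-0.325,0,0,0,0]
    - [-0.225,-0.485,0,0,0,0]
    - [-0.305,-0.65,0,0,0,0]
    - [-0.38,-0.81,0,0,0,0]

```text
t: 12.57
eef_pos: [0.493, 0.007, 0.1517]
ee_rot: [0.294, 3.125, 0.002]
wrist_force: [0.8, 0.0, -1.1]
gripper_width: 0.0544
grasp_force: 63.6
```

```bash
python3 - <<'E'
from h import *
st=manip.get_state();print(st['eef_pos'],st['gripper_width'],st['wrist_force'])
plan([(cw(-.066,0,.05),79.6,30),(cw(-.066,0,.02),79.6,12)])
E
```

```text
[0.49301041 0.00696372 0.15171675] 0.0544430945569536 [ 0.77969261  0.01069804 -1.11390088]
[[0.002,0.004,0.127,0.0,0.0,-0.001],[0.005,0.009,0.254,0.0,0.001,-0.002],[0.007,0.013,0.381,0.001,0.001,-0.003],[0.009,0.018,0.509,0.001,0.001,-0.004],[0.009,0.018,0.559,0.001,0.001,-0.004]]
[[0.0,0.0,0.05,0.0,0.0,0.0],[0.0,0.0,0.1,0.0,0.0,0.0]]
```

step_arm:
  increments:
    - [0,0,0.125,0,0,0]
    - [0,0,0.25,0,0,0]
    - [0,0,0.38,0,0,0]
    - [0,0,0.5,0,0,0]
    - [0,0,0.55,0,0,0]

```text
t: 12.98
eef_pos: [0.491, 0.0088, 0.0384]
ee_rot: [-0.294, -3.125, 0.001]
wrist_force: [-0.8, -0.4, -0.5]
gripper_width: 0.0547
grasp_force: 63.6
```

step_arm:
  increments:
    - [0,0,0.05,0,0,0]
    - [0,0,0.09,0,0,0]
    - [0,0,0.1,0,0,0]
    - [0,0,0.1,0,0,0]

```text
t: 13.32
eef_pos: [0.4928, 0.0089, 0.0206]
ee_rot: [0.294, 3.127, 0.0]
wrist_force: [-0.5, 0.1, -0.6]
gripper_width: 0.0545
grasp_force: 63.6
```

step_arm:
  increments:
    - [0,0,0.005,0,0,0]
    - [0,0,0.005,0,0,0]
    - [0,0,0.005,0,0,0]
    - [0,0,0.005,0,0,0]
    - [0,0,-0.1,0,0,0]
  gripper: -1

```text
t: 13.73
eef_pos: [0.49, 0.0088, 0.0378]
ee_rot: [-0.293, -3.123, 0.002]
wrist_force: [-0.7, 0.6, -0.2]
gripper_width: 0.0854
grasp_force: 0.0
```

step_arm:
  increments:
    - [0,0,-0.18,0,0,0]
    - [0,0,-0.36,0,0,0]
    - [0,0,-0.54,0,0,0]
    - [0.06,0.17,-0.6,0,0,0]
    - [0.12,0.34,-0.65,0,0,0]

```text
t: 14.15
eef_pos: [0.4832, 0.0789, 0.1736]
ee_rot: [0.303, 3.122, 0.003]
wrist_force: [0.4, 1.3, -0.6]
gripper_width: 0.0857
grasp_force: 0.0
```

step_arm:
  increments:
    - [0.065,0.18,-0.02,0,0,0]
    - [0.13,0.36,-0.04,0,0,0]
    - [0.2,0.54,-0.06,0,0,0]
    - [0.265,0.72,-0.08,0,0,0]
    - [0.33,0.9,-0.1,0,0,0]

```text
t: 14.57
eef_pos: [0.4496, 0.2711, 0.191]
ee_rot: [0.294, 3.127, 0.001]
wrist_force: [0.7, -0.2, -0.3]
gripper_width: 0.0855
grasp_force: 0.0
```

```bash
python3 - <<'E'
from h import *
s=snap('wrist')
s=snap('wrist')
st=manip.get_state();print(st['eef_pos'],st['t'])
for o in caps(s): print(*o)
s=snap('scene')
for o in caps(s,amin=60): print(*o)
E
```

```text
[0.44759028 0.27705299 0.19093087] 14.6667
red [338, 134, 57, 57, 2533] [0.433 0.331] 0.028
yel [363, 232, 50, 50, 1862] [0.538 0.342] 0.03
grn [53, 243, 50, 46, 1745] [0.49  0.004] 0.03
red [327, 227, 9, 11, 79] [0.551 0.077] 0.024
red [404, 251, 17, 15, 205] [0.442 0.336] 0.031
red [419, 378, 13, 21, 127] [0.75  0.591] 0.027
red [432, 386, 12, 14, 83] [0.738 0.617] 0.021
yel [129, 123, 67, 31, 691] [ 0.691 -0.865] 0.153
yel [136, 132, 77, 40, 1028] [ 0.706 -0.735] 0.174
yel [507, 265, 48, 44, 617] [0.27  0.644] 0.08
yel [386, 271, 18, 17, 248] [0.549 0.346] 0.031
grn [322, 208, 15, 12, 136] [0.489 0.01 ] 0.029
grn [313, 257, 24, 26, 132] [0.673 0.176] 0.053
```

```bash
cat > pp.py <<'E'
from h import *
import sys
x,y,px=map(float,sys.argv[1:4])
plan([([x,y,.10],79.6),([x,y,.014],79.6,25)])
print()
S=(np.array([x,y,.014]),R.from_matrix(Rd(np.radians(79.6))))
plan([([x,y,.15],79.6),(cw(px,0,.15),79.6),(cw(px,0,.05),79.6,34),(cw(px,0,.02),79.6,12)],start=S)
E
python3 pp.py .437 .332 0
```

```text
[[0.037,0.093,0.151,0.0,0.0,0.0],[0.074,0.185,0.302,0.0,0.0,0.0],[0.111,0.278,0.453,0.001,0.0,0.001],[0.111,0.278,0.56,0.001,0.0,0.001],[0.111,0.278,0.668,0.001,0.0,0.001]]
[[0.0,0.0,0.107,0.0,0.0,0.0],[0.0,0.0,0.215,0.0,0.0,0.0]]

[[0.0,0.0,-0.17,0.0,0.0,0.0],[0.0,0.0,-0.34,0.0,0.0,0.0],[0.0,0.0,-0.51,0.0,0.0,0.0],[0.0,0.0,-0.68,0.0,0.0,0.0],[-0.089,-0.153,-0.68,0.0,0.0,0.0]]
[[-0.089,-0.153,0.0,0.0,0.0,0.0],[-0.178,-0.306,0.0,0.0,0.0,0.0],[-0.267,-0.459,0.0,0.0,0.0,0.0],[-0.356,-0.612,0.0,0.0,0.0,0.0],[-0.445,-0.765,0.0,0.0,0.0,0.0]]
[[-0.089,-0.153,0.0,0.0,0.0,0.0],[-0.178,-0.306,0.0,0.0,0.0,0.0],[-0.267,-0.459,0.0,0.0,0.0,0.0],[-0.356,-0.612,0.0,0.0,0.0,0.0],[-0.356,-0.612,0.167,0.0,0.0,0.0]]
[[0.0,0.0,0.167,0.0,0.0,0.0],[0.0,0.0,0.333,0.0,0.0,0.0],[0.0,0.0,0.383,0.0,0.0,0.0],[0.0,0.0,0.433,0.0,0.0,0.0],[0.0,0.0,0.483,0.0,0.0,0.0]]
```

step_arm:
  increments:
    - [0.035,0.09,0.15,0,0,0]
    - [0.075,0.185,0.3,0,0,0]
    - [0.11,0.28,0.45,0,0,0]
    - [0.11,0.28,0.56,0,0,0]
    - [0.11,0.28,0.67,0,0,0]

```text
t: 15.13
eef_pos: [0.4386, 0.3283, 0.0547]
ee_rot: [-0.292, -3.127, 0.001]
wrist_force: [-0.4, 0.0, -0.2]
gripper_width: 0.0855
grasp_force: 0.0
```

step_arm:
  increments:
    - [0,0,0.11,0,0,0]
    - [0,0,0.215,0,0,0]
    - [0,0,0.215,0,0,0]

```text
t: 15.38
eef_pos: [0.4373, 0.3252, 0.0094]
ee_rot: [-0.296, -3.123, 0.009]
wrist_force: [-1.4, -0.6, -1.0]
gripper_width: 0.0856
grasp_force: 0.0
```

step_arm:
  increments:
    - [0,0,0,0,0,0]
    - [0,0,0,0,0,0]
    - [0,0,0,0,0,0]
    - [0,0,0,0,0,0]
    - [0,0,0,0,0,0]
  gripper: 1

```text
t: 15.8
eef_pos: [0.4406, 0.3291, 0.0155]
ee_rot: [0.295, 3.125, 0.004]
wrist_force: [-0.3, -0.2, 7.5]
gripper_width: 0.0546
grasp_force: 63.1
```

step_arm:
  increments:
    - [0,0,-0.17,0,0,0]
    - [0,0,-0.34,0,0,0]
    - [0,0,-0.51,0,0,0]
    - [0,0,-0.68,0,0,0]
    - [-0.09,-0.155,-0.68,0,0,0]

```text
t: 16.22
eef_pos: [0.4511, 0.3039, 0.1578]
ee_rot: [0.277, 3.122, 0.02]
wrist_force: [1.2, 2.9, -0.5]
gripper_width: 0.0542
grasp_force: 63.7
```

step_arm:
  increments:
    - [-0.09,-0.155,0,0,0,0]
    - [-0.18,-0.305,0,0,0,0]
    - [-0.265,-0.46,0,0,0,0]
    - [-0.355,-0.61,0,0,0,0]
    - [-0.445,-0.765,0,0,0,0]

```text
t: 16.63
eef_pos: [0.5104, 0.1262, 0.1506]
ee_rot: [0.294, 3.126, 0.002]
wrist_force: [0.4, 0.8, -1.4]
gripper_width: 0.054
grasp_force: 63.7
```

step_arm:
  increments:
    - [-0.09,-0.155,0,0,0,0]
    - [-0.18,-0.305,0,0,0,0]
    - [-0.265,-0.46,0,0,0,0]
    - [-0.355,-0.61,0,0,0,0]
    - [-0.355,-0.61,0,0,0,0]

```text
t: 17.05
eef_pos: [0.5584, -0.0147, 0.1508]
ee_rot: [0.31, 3.123, -0.006]
wrist_force: [0.1, -1.4, -1.0]
gripper_width: 0.0542
grasp_force: 63.7
```

```bash
python3 - <<'E'
from h import *
st=manip.get_state();print(st['eef_pos'],st['gripper_width'],st['wrist_force'])
plan([(cw(0,0,.05),79.6,34),(cw(0,0,.02),79.6,12)])
E
```

```text
[ 0.55836122 -0.0146517   0.15082033] 0.05416926480376188 [ 0.14090824 -1.40188604 -1.00134338]
[[0.007,0.022,0.168,-0.001,0.001,-0.003],[0.015,0.045,0.336,-0.001,0.002,-0.007],[0.022,0.067,0.504,-0.002,0.002,-0.01],[0.022,0.067,0.554,-0.002,0.002,-0.01],[0.022,0.068,0.604,-0.002,0.002,-0.01]]
[[0.0,0.0,0.05,0.0,0.0,0.0]]
```

step_arm:
  increments:
    - [0,0.02,0,0,0,0]
    - [0,0.02,0.15,0,0,0]
    - [0,0.02,0.3,0,0,0]
    - [0,0.02,0.42,0,0,0]
    - [0,0.02,0.5,0,0,0]

```text
t: 17.47
eef_pos: [0.5562, 0.0007, 0.0473]
ee_rot: [-0.29, -3.126, -0.001]
wrist_force: [-0.8, -0.3, -0.6]
gripper_width: 0.0544
grasp_force: 63.7
```

step_arm:
  increments:
    - [0,0,0.05,0,0,0]
    - [0,0,0.1,0,0,0]
    - [0,0,0.14,0,0,0]
    - [0,0,0.14,0,0,0]

```text
t: 17.8
eef_pos: [0.5582, -0.0008, 0.0213]
ee_rot: [0.293, 3.127, 0.001]
wrist_force: [-0.3, -0.2, -0.9]
gripper_width: 0.0543
grasp_force: 63.9
```

step_arm:
  increments:
    - [0,0,0,0,0,0]
    - [0,0,0,0,0,0]
    - [0,0,0,0,0,0]
    - [0,0,0,0,0,0]
    - [0,0,-0.1,0,0,0]
  gripper: -1

```text
t: 18.22
eef_pos: [0.5552, -0.0014, 0.0385]
ee_rot: [-0.293, -3.122, 0.002]
wrist_force: [-0.4, 0.3, -0.2]
gripper_width: 0.0854
grasp_force: 0.0
```

step_arm:
  increments:
    - [0,0,-0.18,0,0,0]
    - [0,0,-0.36,0,0,0]
    - [0,0,-0.54,0,0,0]
    - [0.04,0.17,-0.6,0,0,0]
    - [0.08,0.34,-0.65,0,0,0]

```text
t: 18.63
eef_pos: [0.5563, 0.0663, 0.1749]
ee_rot: [0.303, 3.121, 0.001]
wrist_force: [1.4, 1.2, -0.2]
gripper_width: 0.0855
grasp_force: 0.0
```

step_arm:
  increments:
    - [0.04,0.18,-0.02,0,0,0]
    - [0.08,0.36,-0.04,0,0,0]
    - [0.13,0.54,-0.06,0,0,0]
    - [0.17,0.72,-0.08,0,0,0]
    - [0.22,0.9,-0.1,0,0,0]

```text
t: 19.05
eef_pos: [0.5448, 0.255, 0.1919]
ee_rot: [0.295, 3.127, 0.001]
wrist_force: [1.1, 0.2, 0.4]
gripper_width: 0.0854
grasp_force: 0.0
```

```bash
python3 - <<'E'
from h import *
s=snap('wrist')
s=snap('wrist')
st=manip.get_state();print(st['eef_pos'],st['t'])
for o in caps(s): print(*o)
s=snap('scene')
for o in caps(s,amin=60): print(*o) if o[2][0]>.4 and 0<=abs(o[2][1])<.5 else 0
E
python3 pp.py .542 .344 .066
```

```text
[0.5424933  0.26234424 0.1916393 ] 19.15
red [45, 211, 58, 50, 2215] [ 0.55  -0.001] 0.034
red [127, 241, 42, 39, 1107] [0.592 0.071] 0.027
yel [364, 142, 58, 56, 2528] [0.541 0.342] 0.029
grn [28, 153, 54, 53, 2254] [0.486 0.005] 0.031
grn [234, 300, 56, 41, 542] [0.69  0.176] 0.038
red [308, 215, 15, 13, 162] [0.555 0.002] 0.032
red [327, 227, 9, 11, 80] [0.551 0.077] 0.024
yel [386, 271, 18, 17, 247] [0.549 0.346] 0.031
grn [322, 208, 15, 12, 138] [0.49 0.01] 0.03
grn [313, 257, 24, 25, 135] [0.674 0.169] 0.052
[[0.021,0.105,0.114,0.0,0.0,0.0],[0.042,0.21,0.229,0.0,0.0,0.0],[0.063,0.316,0.343,0.001,0.0,0.001],[0.085,0.421,0.457,0.001,0.0,0.001],[0.084,0.421,0.565,0.001,0.0,0.001]]
[[0.0,0.0,0.107,0.0,0.0,0.0],[0.0,0.0,0.215,0.0,0.0,0.0],[0.0,0.0,0.323,0.0,0.0,0.0]]

[[0.0,0.0,-0.17,0.0,0.0,0.0],[0.0,0.0,-0.34,0.0,0.0,0.0],[0.0,0.0,-0.51,0.0,0.0,0.0],[0.0,0.0,-0.68,0.0,0.0,0.0],[-0.072,-0.168,-0.68,0.0,0.0,0.0]]
[[-0.072,-0.168,0.0,0.0,0.0,0.0],[-0.143,-0.337,0.0,0.0,0.0,0.0],[-0.215,-0.505,0.0,0.0,0.0,0.0],[-0.286,-0.673,0.0,0.0,0.0,0.0],[-0.358,-0.842,0.0,0.0,0.0,0.0]]
[[-0.072,-0.168,0.0,0.0,0.0,0.0],[-0.143,-0.337,0.0,0.0,0.0,0.0],[-0.215,-0.505,0.0,0.0,0.0,0.0],[-0.286,-0.673,0.0,0.0,0.0,0.0],[-0.286,-0.673,0.167,0.0,0.0,0.0]]
[[0.0,0.0,0.167,0.0,0.0,0.0],[0.0,0.0,0.333,0.0,0.0,0.0],[0.0,0.0,0.383,0.0,0.0,0.0],[0.0,0.0,0.433,0.0,0.0,0.0],[0.0,0.0,0.483,0.0,0.0,0.0]]
```

step_arm:
  increments:
    - [0.02,0.105,0.115,0,0,0]
    - [0.04,0.21,0.23,0,0,0]
    - [0.065,0.315,0.345,0,0,0]
    - [0.085,0.42,0.455,0,0,0]
    - [0.085,0.42,0.565,0,0,0]

```text
t: 19.62
eef_pos: [0.5426, 0.3434, 0.0771]
ee_rot: [-0.288, -3.128, -0.004]
wrist_force: [-1.4, 1.6, -0.5]
gripper_width: 0.0851
grasp_force: 0.0
```

step_arm:
  increments:
    - [0,0,0.11,0,0,0]
    - [0,0,0.215,0,0,0]
    - [0,0,0.32,0,0,0]
    - [0,0,0.32,0,0,0]

```text
t: 19.95
eef_pos: [0.5418, 0.3358, 0.0097]
ee_rot: [-0.296, -3.122, 0.009]
wrist_force: [-1.6, -0.7, -1.5]
gripper_width: 0.086
grasp_force: 0.0
```

step_arm:
  increments:
    - [0,0,0,0,0,0]
    - [0,0,0,0,0,0]
    - [0,0,0,0,0,0]
    - [0,0,0,0,0,0]
    - [0,0,0,0,0,0]
  gripper: 1

```text
t: 20.37
eef_pos: [0.5456, 0.3396, 0.0168]
ee_rot: [0.294, 3.124, 0.004]
wrist_force: [0.1, -1.6, 6.1]
gripper_width: 0.0542
grasp_force: 63.4
```

step_arm:
  increments:
    - [0,0,-0.17,0,0,0]
    - [0,0,-0.34,0,0,0]
    - [0,0,-0.51,0,0,0]
    - [0,0,-0.68,0,0,0]
    - [-0.07,-0.17,-0.68,0,0,0]

```text
t: 20.78
eef_pos: [0.5514, 0.3138, 0.1592]
ee_rot: [0.275, 3.122, 0.02]
wrist_force: [0.4, 2.0, 0.1]
gripper_width: 0.0539
grasp_force: 63.6
```

step_arm:
  increments:
    - [-0.07,-0.17,0,0,0,0]
    - [-0.145,-0.335,0,0,0,0]
    - [-0.215,-0.505,0,0,0,0]
    - [-0.285,-0.675,0,0,0,0]
    - [-0.36,-0.84,0,0,0,0]

```text
t: 21.2
eef_pos: [0.5909, 0.1227, 0.1514]
ee_rot: [0.294, 3.127, 0.001]
wrist_force: [0.8, -1.1, -1.2]
gripper_width: 0.0543
grasp_force: 63.6
```

step_arm:
  increments:
    - [-0.07,-0.17,0,0,0,0]
    - [-0.145,-0.335,0,0,0,0]
    - [-0.215,-0.505,0,0,0,0]
    - [-0.285,-0.66,0,0,0,0]
    - [-0.285,-0.66,0,0,0,0]

```text
t: 21.62
eef_pos: [0.6227, -0.0265, 0.1516]
ee_rot: [0.312, 3.123, -0.008]
wrist_force: [-1.0, -1.0, -0.1]
gripper_width: 0.0542
grasp_force: 63.6
```

```bash
python3 - <<'E'
from h import *
snap('scene')
st=manip.get_state();print(st['eef_pos'],st['gripper_width'],st['wrist_force'],cw(.066,0,0))
plan([(cw(0.066,0,.05),79.6,34),(cw(0.066,0,.021),79.6,12)])
E
```

```text
[ 0.62241775 -0.02216976  0.15135779] 0.05437826073117074 [-0.76841645  0.48874391  0.30089608] [ 0.62191572 -0.01291426  0.        ]
[[0.004,0.015,0.169,-0.001,0.0,-0.003],[0.008,0.031,0.338,-0.001,0.001,-0.006],[0.012,0.046,0.507,-0.002,0.001,-0.009],[0.013,0.046,0.555,-0.002,0.001,-0.009],[0.013,0.046,0.603,-0.002,0.001,-0.009]]
[[0.0,0.0,0.048,0.0,0.0,0.0]]
```

step_arm:
  increments:
    - [0,0.02,0,0,0,0]
    - [0,0.02,0.15,0,0,0]
    - [0,0.02,0.3,0,0,0]
    - [0,0.02,0.42,0,0,0]
    - [0,0.02,0.5,0,0,0]

```text
t: 22.08
eef_pos: [0.6214, -0.0086, 0.0477]
ee_rot: [-0.288, -3.125, -0.002]
wrist_force: [-0.5, 0.7, -0.3]
gripper_width: 0.0543
grasp_force: 63.6
```

step_arm:
  increments:
    - [0,0,0.05,0,0,0]
    - [0,0,0.1,0,0,0]
    - [0,0,0.14,0,0,0]
    - [0,0,0.14,0,0,0]

```text
t: 22.42
eef_pos: [0.6233, -0.0117, 0.0222]
ee_rot: [0.293, 3.127, -0.001]
wrist_force: [-0.5, -0.9, -0.5]
gripper_width: 0.0542
grasp_force: 66.9
```

step_arm:
  increments:
    - [0,0,0,0,0,0]
    - [0,0,0,0,0,0]
    - [0,0,0,0,0,0]
    - [0,0,0,0,0,0]
    - [0,0,-0.1,0,0,0]
  gripper: -1

```text
t: 22.83
eef_pos: [0.6203, -0.0115, 0.039]
ee_rot: [-0.293, -3.122, 0.001]
wrist_force: [-1.0, -0.1, -0.8]
gripper_width: 0.0851
grasp_force: 0.0
```

step_arm:
  increments:
    - [0,0,-0.18,0,0,0]
    - [0,0,-0.36,0,0,0]
    - [0,0,-0.54,0,0,0]
    - [0,0,-0.74,0,0,0]
    - [0,0,-0.94,0,0,0]

```text
t: 23.25
eef_pos: [0.6224, -0.0118, 0.2324]
ee_rot: [-0.294, -3.128, -0.0]
wrist_force: [1.3, 0.3, 0.9]
gripper_width: 0.0853
grasp_force: 0.0
```

```bash
python3 - <<'E'
from h import *
s=snap('wrist');s=snap('wrist','w8.png')
st=manip.get_state();print(st['eef_pos'],st['t'])
for o in caps(s,z=.051): print(*o)
E
```

```text
[ 0.6262379  -0.0123046   0.23894319] 23.35
red [289, 76, 51, 53, 2137] [ 0.551 -0.   ] 0.027
red [410, 93, 31, 31, 777] [0.577 0.114] 0.018
yel [293, 141, 49, 50, 1890] [ 0.618 -0.011] 0.028
grn [284, 8, 55, 60, 2557] [0.489 0.009] 0.028
grn [438, 139, 82, 101, 2582] [0.691 0.172] 0.073
```

View pics/w8.png

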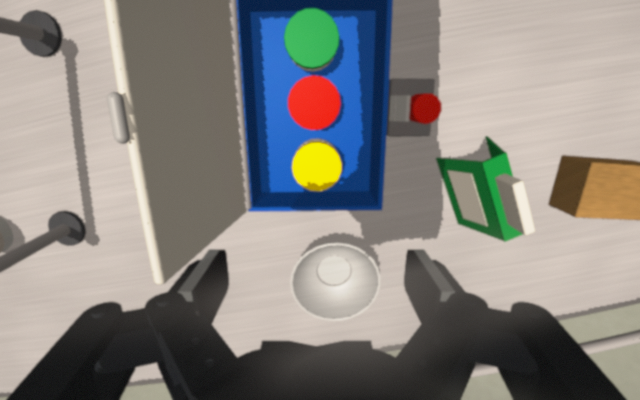

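Green (312,38), red (315,103) and yellow (317,166) all stand upright in the case, and the lid is open on the left. Shutting the lid is next: fingers closed, from behind the hinge.

```bash
python3 - <<'E'
from h import *
def tcp(th):
    r=.135-.012*min(1,th/1.75)
    return cw(0,-.075+r*np.cos(th)-.008*np.sin(th)-.012,.0655+r*np.sin(th)+.008*np.cos(th))
w=[(cw(.04,-.02,.31),79.6),(cw(0,-.155,.31),79.6),(cw(0,-.155,tcp(1.75)[2]),79.6,30)]
w+=[(tcp(t),79.6,20) for t in np.arange(1.8,.15,-.12)]
plan(w); print(tcp(1.8),tcp(.24),cw(0,.052,.074))
E
```

```text
[[0.048,-0.036,-0.119,0.001,0.003,-0.001],[0.097,-0.071,-0.238,0.001,0.005,-0.003],[0.145,-0.107,-0.358,0.002,0.008,-0.004],[0.194,-0.276,-0.359,0.002,0.008,-0.004],[0.243,-0.445,-0.36,0.002,0.008,-0.004]]
[[0.05,-0.169,0.0,0.0,0.0,0.0],[0.1,-0.337,0.0,0.0,0.0,0.0],[0.1,-0.338,0.125,0.0,0.0,0.0],[0.1,-0.338,0.25,0.0,0.0,0.0],[0.1,-0.338,0.375,0.0,0.0,0.0]]
[[0.0,0.0,0.125,0.0,0.0,0.0],[0.0,0.0,0.25,0.0,0.0,0.0],[0.0,0.081,0.254,0.0,0.0,0.0],[0.0,0.161,0.258,0.0,0.0,0.0],[0.0,0.233,0.238,0.0,0.0,0.0]]
[[0.0,0.074,-0.013,0.0,0.0,0.0],[0.0,0.149,-0.016,0.0,0.0,0.0],[0.0,0.225,-0.011,0.0,0.0,0.0],[0.0,0.299,0.004,0.0,0.0,0.0],[0.0,0.372,0.028,0.0,0.0,0.0]]
[[0.0,0.07,0.033,0.0,0.0,0.0],[0.0,0.136,0.074,0.0,0.0,0.0],[0.0,0.197,0.123,0.0,0.0,0.0],[0.0,0.252,0.179,0.0,0.0,0.0],[0.0,0.3,0.242,0.0,0.0,0.0]]
[[0.0,0.04,0.069,0.0,0.0,0.0],[0.0,0.072,0.142,0.0,0.0,0.0]]
[ 0.53484369 -0.12172026  0.18346564] [0.56433458 0.03896296 0.10496937] [0.566387   0.05014572 0.074     ]
```

step_arm:
  increments:
    - [0.05,-0.035,-0.12,0,0,0]
    - [0.095,-0.07,-0.24,0,0,0]
    - [0.145,-0.105,-0.36,0,0,0]
    - [0.195,-0.275,-0.36,0,0,0]
    - [0.245,-0.445,-0.36,0,0,0]
  gripper: 1

```text
t: 23.77
eef_pos: [0.5587, -0.0892, 0.304]
ee_rot: [0.287, 3.125, 0.001]
wrist_force: [0.6, -0.7, -0.6]
gripper_width: 0.0255
grasp_force: 0.0
```

step_arm:
  increments:
    - [0.05,-0.17,0,0,0,0]
    - [0.1,-0.34,0,0,0,0]
    - [0.1,-0.34,0,0,0,0]
    - [0.1,-0.34,0.125,0,0,0]
    - [0.1,-0.34,0.25,0,0,0]

```text
t: 24.18
eef_pos: [0.5265, -0.1543, 0.2534]
ee_rot: [0.297, 3.123, 0.0]
wrist_force: [0.0, 0.6, -0.7]
gripper_width: 0.0002
grasp_force: 0.0
```

step_arm:
  increments:
    - [0,0,0.125,0,0,0]
    - [0,0,0.25,0,0,0]
    - [0,0,0.375,0,0,0]
    - [0,0,0.375,0,0,0]
    - [0,0,0.375,0,0,0]

```text
t: 24.6
eef_pos: [0.5251, -0.1529, 0.1767]
ee_rot: [-0.294, -3.125, -0.0]
wrist_force: [-0.6, 0.2, 0.6]
gripper_width: -0.0
grasp_force: 0.0
```

```bash
python3 - <<'E'
from h import *
st=manip.get_state();print(st['eef_pos'],st['gripper_width'],st['wrist_force'],cw(0,-.155,.183))
E
```

```text
[ 0.52513815 -0.15285887  0.17674192] -4.854444125862827e-05 [-0.63780156  0.22368299  0.58515989] [ 0.52901953 -0.15345358  0.183     ]
```

```bash
python3 - <<'E'
from h import *
def tcp(th):
    r=.135-.012*min(1,th/1.75)
    return cw(0,-.075+r*np.cos(th)-.008*np.sin(th)-.012,.0655+r*np.sin(th)+.008*np.cos(th))
plan([(tcp(t),79.6,20) for t in np.arange(1.8,.2,-.12)])
E
```

```text
[[-0.009,0.081,-0.017,0.0,-0.001,-0.002],[-0.019,0.162,-0.034,0.0,-0.002,-0.004],[-0.018,0.234,-0.053,0.0,-0.002,-0.004],[-0.018,0.307,-0.066,0.0,-0.002,-0.004],[-0.017,0.383,-0.069,0.0,-0.002,-0.004]]
[[0.0,0.076,0.006,0.0,0.0,0.0],[0.0,0.15,0.02,0.0,0.0,0.0],[0.0,0.223,0.044,0.0,0.0,0.0],[0.0,0.294,0.077,0.0,0.0,0.0],[0.0,0.36,0.118,0.0,0.0,0.0]]
[[0.0,0.061,0.049,0.0,0.0,0.0],[0.0,0.116,0.105,0.0,0.0,0.0],[0.0,0.164,0.168,0.0,0.0,0.0],[0.0,0.205,0.237,0.0,0.0,0.0],[0.0,0.237,0.311,0.0,0.0,0.0]]
```

step_arm:
  increments:
    - [-0.01,0.08,-0.015,0,0,0]
    - [-0.02,0.16,-0.035,0,0,0]
    - [-0.02,0.235,-0.05,0,0,0]
    - [-0.02,0.305,-0.065,0,0,0]
    - [-0.02,0.385,-0.07,0,0,0]

```text
t: 25.02
eef_pos: [0.5455, -0.0784, 0.1944]
ee_rot: [0.295, 3.124, -0.0]
wrist_force: [0.1, -0.7, -0.7]
gripper_width: 0.0003
grasp_force: 0.3
```

step_arm:
  increments:
    - [0,0.075,0.005,0,0,0]
    - [0,0.15,0.02,0,0,0]
    - [0,0.225,0.045,0,0,0]
    - [0,0.295,0.075,0,0,0]
    - [0,0.36,0.12,0,0,0]

```text
t: 25.43
eef_pos: [0.5591, -0.0066, 0.1693]
ee_rot: [0.294, 3.124, 0.001]
wrist_force: [0.6, 0.4, 1.8]
gripper_width: 0.0002
grasp_force: 0.5
```

step_arm:
  increments:
    - [0,0.06,0.05,0,0,0]
    - [0,0.115,0.105,0,0,0]
    - [0,0.165,0.17,0,0,0]
    - [0,0.205,0.235,0,0,0]
    - [0,0.235,0.31,0,0,0]

```text
t: 25.85
eef_pos: [0.5664, 0.0395, 0.1042]
ee_rot: [-0.294, -3.128, 0.0]
wrist_force: [-0.3, -1.0, 1.4]
gripper_width: 0.0003
grasp_force: 0.7
```

```bash
python3 - <<'E'
from h import *
s=snap('side')
cv2.imwrite('pics/s9c.png',cv2.resize(cv2.cvtColor(s['image'][100:300,180:480],cv2.COLOR_RGB2BGR),None,fx=2.,fy=2.))
st=manip.get_state();print(st['eef_pos'],st['wrist_force'])
plan([(cw(0,.052,.085),79.6,10)])
E
```

```text
[0.56466153 0.04084974 0.1007761 ] [ 0.1921848   0.2380002  -1.83050877]
[[0.0,0.024,0.039,0.0,-0.001,-0.001],[0.0,0.047,0.079,-0.001,-0.003,-0.003]]
```

View pics/s9c.png

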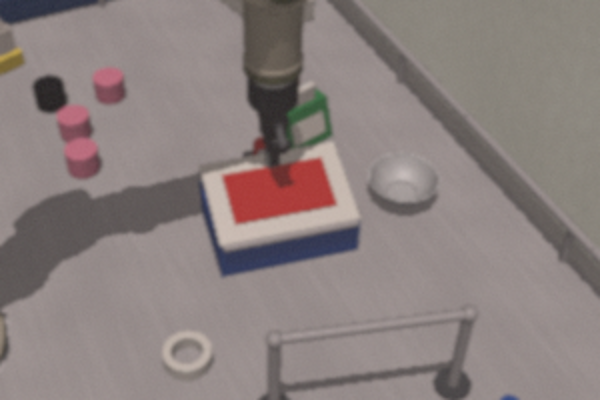

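The lid is nearly down under the fingers (275,170 in the crop). I'll press it home.

step_arm:
  increments:
    - [0,0.02,0.03,0,0,0]
    - [0,0.05,0.06,0,0,0]
    - [0,0.05,0.085,0,0,0]
    - [0,0.05,0.11,0,0,0]
    - [0,0.05,0.125,0,0,0]

```text
t: 26.32
eef_pos: [0.5689, 0.0499, 0.0814]
ee_rot: [0.293, 3.126, 0.004]
wrist_force: [-5.7, 3.1, 16.9]
gripper_width: -0.0001
grasp_force: 8.0
```

step_arm:
  increments:
    - [0,0,0.01,0,0,0]
    - [0,0,0.02,0,0,0]
    - [0,0,0.03,0,0,0]
    - [0,0,0.03,0,0,0]
    - [0,0,0.03,0,0,0]

```text
t: 26.73
eef_pos: [0.5683, 0.0482, 0.0743]
ee_rot: [0.295, 3.128, -0.0]
wrist_force: [0.3, 1.2, 1.3]
gripper_width: -0.0002
grasp_force: 0.8
```

step_arm:
  increments:
    - [0,0,0.01,0,0,0]
    - [0,0,0.02,0,0,0]
    - [0,0,0.02,0,0,0]
    - [0,0,0.02,0,0,0]

```text
t: 27.07
eef_pos: [0.5684, 0.0484, 0.0705]
ee_rot: [0.294, 3.127, 0.0]
wrist_force: [-0.6, 0.5, 6.1]
gripper_width: -0.0
grasp_force: 2.9
```

step_arm:
  increments:
    - [0,0,-0.04,0,0,0]
    - [0,0,-0.08,0,0,0]
    - [0,0,-0.12,0,0,0]
    - [0,0,-0.16,0,0,0]
    - [0,0,-0.16,0,0,0]

```text
t: 27.48
eef_pos: [0.5693, 0.0484, 0.1045]
ee_rot: [0.294, 3.125, 0.001]
wrist_force: [0.4, -0.5, -0.9]
gripper_width: -0.0
grasp_force: 0.0
```

```bash
python3 - <<'E'
from h import *
st=manip.get_state();print(st['eef_pos'],st['wrist_force'],st['t'])
# toward sign viewpoint, gripper to open
plan([(np.array(st['eef_pos'])+[0,0,.16],79.6),([.66,.12,.27],79.6)])
E
```

```text
[0.5692622  0.04838856 0.10448099] [ 0.44207654 -0.45962182 -0.87016836] 27.4833
[[0.0,0.0,-0.16,0.0,0.0,-0.001],[-0.001,0.0,-0.32,0.0,0.001,-0.002],[-0.001,0.0,-0.48,0.0,0.001,-0.002],[-0.002,0.001,-0.64,0.001,0.001,-0.003],[-0.002,0.001,-0.8,0.001,0.002,-0.004]]
[[-0.095,0.109,-0.007,0.0,0.0,0.0],[-0.191,0.217,-0.014,0.0,0.0,0.0],[-0.286,0.326,-0.021,0.0,0.0,0.0],[-0.382,0.434,-0.028,0.0,0.0,0.0]]
```

step_arm:
  increments:
    - [0,0,-0.16,0,0,0]
    - [0,0,-0.32,0,0,0]
    - [0,0,-0.48,0,0,0]
    - [0,0,-0.64,0,0,0]
    - [0,0,-0.8,0,0,0]
  gripper: -1

```text
t: 27.9
eef_pos: [0.5678, 0.0483, 0.2638]
ee_rot: [-0.294, -3.128, 0.0]
wrist_force: [0.0, 0.2, 0.6]
gripper_width: 0.0608
grasp_force: 0.0
```

step_arm:
  increments:
    - [-0.095,0.11,0,0,0,0]
    - [-0.19,0.215,-0.01,0,0,0]
    - [-0.285,0.325,-0.02,0,0,0]
    - [-0.38,0.435,-0.03,0,0,0]
    - [-0.38,0.435,-0.03,0,0,0]

```text
t: 28.32
eef_pos: [0.6607, 0.125, 0.2657]
ee_rot: [-0.285, -3.126, -0.001]
wrist_force: [-0.3, 1.8, -0.5]
gripper_width: 0.0855
grasp_force: 0.0
```

```bash
python3 - <<'E'
from h import *
snap('wrist');s=snap('wrist','w10.png');print(manip.get_state()['eef_pos'])
for n in('sign_center','sign'):
    for q in manip.spot_point(n,'wrist')[:2]: print(n,q, atz(s,q['pixel'],.0545 if n!='sign' else 0))
E
```

```text
[0.65916343 0.12059661 0.26677353]
sign_center {'pixel': [372.9, 184.6], 'confidence': 0.78} [0.68793821 0.1862698  0.0545    ]
sign_center {'pixel': [126.5, 107.6], 'confidence': 0.3} [ 0.54501859 -0.07888428  0.0545    ]
sign {'pixel': [364.0, 172.0], 'confidence': 0.91} [0.68346358 0.18435704 0.        ]
```

View pics/w10.png

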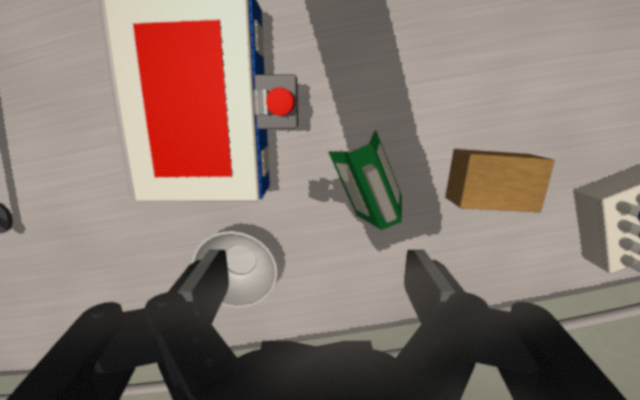

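The lid is shut with the bolt over its lip near (263,100). The sign's white tab runs from about (368,164) to (391,219).

```bash
python3 - <<'E'
from h import *
from scipy.optimize import least_squares
s=snap('wrist')
im=s['image']; h=cv2.cvtColor(im,cv2.COLOR_RGB2HSV)
g=((h[...,0]>45)&(h[...,0]<90)&(h[...,1]>100)).astype(np.uint8); g[:, :300]=0; g[:,450:]=0
hull=cv2.convexHull(np.argwhere(g)[:,::-1].astype(np.int32)); hm=np.zeros_like(g); cv2.fillPoly(hm,[hull],1)
w=((h[...,1]<60)&(hm>0)).astype(np.uint8)
n,l,t,c=cv2.connectedComponentsWithStats(w); 
for i in range(1,n):
    if t[i,4]>30:
        r=cv2.minAreaRect(np.argwhere(l==i)[:,::-1].astype(np.float32)); print(t[i],cv2.boxPoints(r).round().tolist())
for a,b in (([368,164],[391,219]),): 
    A,B=atz(s,a,.109),atz(s,b,.109); print(A,B,(A+B)/2,np.linalg.norm(A-B),np.degrees(np.arctan2(*(B-A)[[1,0]])))
# fit silhouette: hull of model (flaps+ridge+tab) vs green hull mask
P=[(x,y,z) for x in(-.05,.05) for y,z in((-.035,0),(.035,0),(-.013,.077),(.013,.077))]
T=[(x,y,.109) for x in(-.03,.03) for y in(-.006,.006)]
full=((w+g)>0).astype(np.uint8)
def iou(v,ret=False):
    c,sn=np.cos(v[2]),np.sin(v[2]); q=[proj(s,[v[0]+c*x-sn*y,v[1]+sn*x+c*y,z]) for x,y,z in P+T]
    m=np.zeros_like(g); cv2.fillPoly(m,[cv2.convexHull(np.array(q).round().astype(np.int32))],1)
    return -(m&hm).sum()/(m|hm).sum()
best=min((iou((x,y,a)),x,y,a) for x in np.arange(.665,.71,.003) for y in np.arange(.165,.205,.003) for a in np.radians(np.arange(-60,61,4)))
best2=min((iou((best[1]+x,best[2]+y,best[3]+a)),best[1]+x,best[2]+y,best[3]+a) for x in np.arange(-.003,.004,.001) for y in np.arange(-.003,.004,.001) for a in np.radians(np.arange(-4,5,1)))
print(best2,np.degrees(best2[3]),hull.reshape(-1,2).tolist())
c,sn=np.cos(best2[3]),np.sin(best2[3]); print([proj(s,[best2[1]+c*x-sn*y,best2[2]+sn*x+c*y,z]).round().tolist() for x,y,z in T])
E
```

```text
[337 133  39  19 265] [[337.0, 150.0], [375.0, 133.0], [378.0, 140.0], [340.0, 157.0]]
[380 142  22  59 317] [[377.0, 144.0], [383.0, 142.0], [404.0, 199.0], [399.0, 201.0]]
[339 163  33  52 571] [[339.0, 163.0], [348.0, 159.0], [372.0, 213.0], [362.0, 218.0]]
[367 164  33  57 764] [[365.0, 166.0], [378.0, 161.0], [401.0, 217.0], [388.0, 222.0]]
[0.65039623 0.17272412 0.109     ] [0.71393326 0.18862827 0.109     ] [0.68216474 0.18067619 0.109     ] 0.06549729693737387 14.053121955372264
(np.float64(2582131029354640.0), np.float64(0.662), np.float64(0.20700000000000005), np.float64(1.0821041362364843)) 62.0 [[403, 219], [402, 220], [396, 223], [386, 227], [384, 227], [382, 226], [361, 214], [359, 212], [358, 210], [335, 158], [333, 153], [333, 152], [377, 132], [378, 132], [379, 133], [380, 135], [403, 196]]
[[373.0, 166.0], [377.0, 155.0], [427.0, 183.0], [432.0, 172.0]]<stdin>:21: RuntimeWarning: overflow encountered in scalar negative
```

```bash
python3 - <<'E'
from h import *
s=snap('wrist')
hull=np.array([[403,219],[396,223],[386,227],[382,226],[359,212],[335,158],[333,152],[377,132],[380,135],[403,196]],np.int32)
hm=np.zeros((400,640),np.uint8); cv2.fillPoly(hm,[hull],1)
P=[(x,y,z) for x in(-.05,.05) for y,z in((-.035,0),(.035,0),(-.013,.077),(.013,.077))]
T=[(x,y,.109) for x in(-.03,.03) for y in(-.006,.006)]
def iou(v):
    c,sn=np.cos(v[2]),np.sin(v[2]); q=[proj(s,[v[0]+c*x-sn*y,v[1]+sn*x+c*y,z]) for x,y,z in P]
    m=np.zeros_like(hm); cv2.fillPoly(m,[cv2.convexHull(np.array(q).round().astype(np.int32))],1)
    return -int((m&hm).sum())/int((m|hm).sum())
best=min((iou((x,y,a)),x,y,a) for x in np.arange(.665,.71,.003) for y in np.arange(.165,.205,.003) for a in np.radians(np.arange(-20,40,4)))
b=min((iou((best[1]+x,best[2]+y,best[3]+a)),best[1]+x,best[2]+y,best[3]+a) for x in np.arange(-.003,.004,.001) for y in np.arange(-.003,.004,.001) for a in np.radians(np.arange(-4,5,1)))
print(b,np.degrees(b[3]))
c,sn=np.cos(b[3]),np.sin(b[3]); print([proj(s,[b[1]+c*x-sn*y,b[2]+sn*x+c*y,z]).round().tolist() for x,y,z in T])
A,B=atz(s,[371.5,163.5],.109),atz(s,[394.5,219.5],.109);print((A+B)/2,np.degrees(np.arctan2(*(B-A)[[1,0]])),np.linalg.norm(A-B))
E
```

```text
(-0.9338880143917248, np.float64(0.6890000000000001), np.float64(0.18700000000000003), np.float64(0.24434609527920614)) 14.0
[[371.0, 174.0], [382.0, 169.0], [391.0, 224.0], [402.0, 219.0]]
[0.6831027  0.18418183 0.109     ] 13.859447153894745 0.06673578580930332
```

```bash
python3 - <<'E'
from h import *
plan([([.686,.185,.2],104),([.686,.185,.13],104),([.686,.185,.086],104,20)])
E
```

```text
[[-0.018,0.088,0.086,0.0,0.0,-0.069],[-0.036,0.176,0.172,0.0,0.0,-0.138],[-0.054,0.264,0.258,0.0,0.0,-0.207],[-0.071,0.352,0.345,0.0,0.0,-0.276],[-0.071,0.352,0.52,0.0,0.0,-0.276]]
[[0.0,0.0,0.175,0.0,0.0,0.0],[0.0,0.0,0.248,0.0,0.0,0.0],[0.0,0.0,0.322,0.0,0.0,0.0],[0.0,0.0,0.395,0.0,0.0,0.0]]
```

step_arm:
  increments:
    - [-0.02,0.09,0.085,0,0,-0.07]
    - [-0.035,0.175,0.17,0,0,-0.14]
    - [-0.055,0.265,0.26,0,0,-0.205]
    - [-0.07,0.35,0.345,0,0,-0.275]
    - [-0.07,0.35,0.5,0,0,-0.275]

```text
t: 29.03
eef_pos: [0.6869, 0.1903, 0.1708]
ee_rot: [-0.399, 3.111, 0.006]
wrist_force: [0.9, 1.2, -0.5]
gripper_width: 0.0854
grasp_force: 0.0
```

step_arm:
  increments:
    - [0,0,0.1,0,0,0]
    - [0,0,0.2,0,0,0]
    - [0,0,0.3,0,0,0]
    - [0,0,0.38,0,0,0]
    - [0,0,0.38,0,0,0]

```text
t: 29.45
eef_pos: [0.6834, 0.1845, 0.0887]
ee_rot: [0.381, -3.113, 0.002]
wrist_force: [-1.0, 0.4, -0.9]
gripper_width: 0.0856
grasp_force: 0.0
```

```bash
python3 - <<'E'
from h import *
snap('wrist');s=snap('wrist','w11.png');st=manip.get_state();print(st['eef_pos'],st['ee_rot'],st['wrist_force'])
E
```

```text
[0.68555984 0.18525182 0.09283504] [ 3.81850130e-01 -3.11790813e+00  3.77169585e-04] [-0.20447994 -0.26144829  0.28491355]
```

View pics/w11.png

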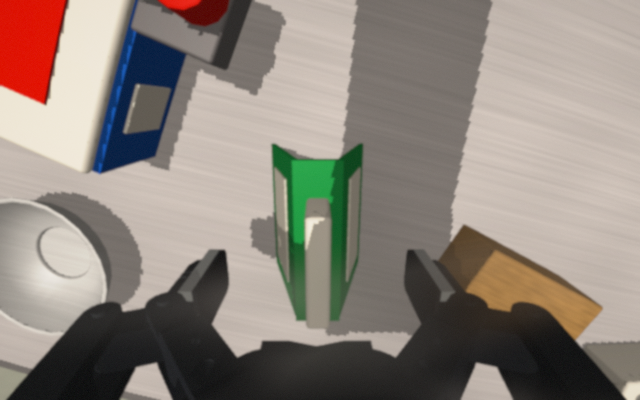

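The tab (317,265) is centred and in line between the fingers, so I can grip it.

step_arm:
  increments:
    - [0,0,0.015,0,0,0]
    - [0,0,0.03,0,0,0]
    - [0,0,0.03,0,0,0]

```text
t: 29.8
eef_pos: [0.6861, 0.1859, 0.087]
ee_rot: [-0.383, 3.117, 0.0]
wrist_force: [0.4, -0.4, 0.2]
gripper_width: 0.0853
grasp_force: 0.0
```

step_arm:
  increments:
    - [0,0,0,0,0,0]
    - [0,0,0,0,0,0]
    - [0,0,0,0,0,0]
    - [0,0,0,0,0,0]
    - [0,0,0,0,0,0]
  gripper: 1

```text
t: 30.22
eef_pos: [0.6859, 0.1859, 0.0863]
ee_rot: [-0.383, 3.118, 0.0]
wrist_force: [-1.0, -0.1, -0.6]
gripper_width: 0.0256
grasp_force: 0.0
```

step_arm:
  increments:
    - [0,0,0,0,0,0]
    - [0,0,0,0,0,0]
    - [0,0,-0.02,0,0,0]
    - [0,0,-0.05,0,0,0]
    - [0,0,-0.1,0,0,0]

```text
t: 30.63
eef_pos: [0.6851, 0.1857, 0.1057]
ee_rot: [0.383, -3.116, 0.001]
wrist_force: [-0.0, -0.5, -0.5]
gripper_width: 0.0105
grasp_force: 60.3
```

```bash
python3 - <<'E'
from h import *
st=manip.get_state();p=np.array(st['eef_pos']);print(p,st['wrist_force'],st['gripper_width'])
plan([([p[0],p[1],.3],104),([.56,-.17,.32],74)])
E
```

```text
[0.68512685 0.1857051  0.10569108] [-0.03585769 -0.48812483 -0.47165401] 0.01050549435223673
[[0.0,0.0,-0.162,0.0,0.0,0.0],[0.001,0.0,-0.324,0.0,0.0,0.0],[0.001,0.0,-0.486,0.0,-0.001,0.0],[0.001,0.0,-0.648,0.0,-0.001,0.0],[0.002,0.0,-0.81,0.0,-0.001,0.0]]
[[0.0,0.0,-0.162,0.0,0.0,0.0],[0.104,-0.157,-0.172,0.0,0.0,0.033],[0.208,-0.315,-0.182,0.0,0.0,0.067],[0.311,-0.472,-0.192,0.0,0.0,0.1],[0.415,-0.63,-0.202,0.0,0.0,0.133]]
[[0.069,-0.176,-0.01,0.0,0.0,0.033],[0.137,-0.351,-0.02,0.0,0.0,0.067],[0.206,-0.527,-0.03,0.0,0.0,0.1],[0.275,-0.702,-0.04,0.0,0.0,0.133],[0.344,-0.878,-0.05,0.0,0.0,0.167]]
[[0.021,-0.187,-0.01,0.0,0.0,0.033]]
```

step_arm:
  increments:
    - [0,0,-0.16,0,0,0]
    - [0,0,-0.325,0,0,0]
    - [0,0,-0.485,0,0,0]
    - [0,0,-0.65,0,0,0]
    - [0,0,-0.81,0,0,0]

```text
t: 31.05
eef_pos: [0.6857, 0.1858, 0.2714]
ee_rot: [-0.383, 3.117, 0.0]
wrist_force: [0.8, -0.3, -0.8]
gripper_width: 0.0109
grasp_force: 60.2
```

step_arm:
  increments:
    - [0,0,-0.16,0,0,0]
    - [0.105,-0.155,-0.17,0,0,0.035]
    - [0.21,-0.315,-0.18,0,0,0.065]
    - [0.31,-0.47,-0.19,0,0,0.1]
    - [0.415,-0.63,-0.2,0,0,0.135]

```text
t: 31.47
eef_pos: [0.6351, 0.0423, 0.3096]
ee_rot: [-0.047, 3.14, 0.0]
wrist_force: [0.8, -0.3, -1.6]
gripper_width: 0.0108
grasp_force: 60.1
```

step_arm:
  increments:
    - [0.07,-0.175,-0.01,0,0,0.035]
    - [0.135,-0.35,-0.02,0,0,0.065]
    - [0.205,-0.525,-0.03,0,0,0.1]
    - [0.275,-0.7,-0.04,0,0,0.135]
    - [0.345,-0.88,-0.05,0,0,0.165]

```text
t: 31.88
eef_pos: [0.5715, -0.136, 0.3197]
ee_rot: [0.359, 3.119, 0.001]
wrist_force: [0.6, 0.1, -1.1]
gripper_width: 0.0107
grasp_force: 60.1
```

step_arm:
  increments:
    - [0.02,-0.185,-0.01,0,0,0.035]
    - [0.02,-0.185,-0.01,0,0,0.035]
    - [0.02,-0.185,-0.01,0,0,0.035]

```text
t: 32.13
eef_pos: [0.5591, -0.1732, 0.3221]
ee_rot: [0.45, 3.107, -0.001]
wrist_force: [-0.0, 1.5, -0.5]
gripper_width: 0.0108
grasp_force: 60.1
```

```bash
python3 - <<'E'
from h import *
snap('wrist');s=snap('wrist','w12.png');st=manip.get_state();print(st['eef_pos'],st['ee_rot'],st['gripper_width'],st['grasp_force'])
for q in manip.spot_point('rail_mid','wrist')[:2]: print(q,atz(s,q['pixel'],.16))
for q in manip.spot_point('sign_center','wrist')[:2]: print(q)
print('pred bar ends',[proj(s,[x,y,.16]) for x,y in((.407,-.295),(.649,-.362))])
E
```

```text
[ 0.56058644 -0.16894142  0.32097803] [4.39385930e-01 3.10983572e+00 1.30440573e-03] 0.010822182282968613 60.14376640319824
{'pixel': [155.5, 195.9], 'confidence': 0.79} [ 0.52737391 -0.33992123  0.16      ]
{'pixel': [536.1, 117.3], 'confidence': 0.62} [0.5584502  0.05930857 0.16      ]
{'pixel': [318.1, 232.6], 'confidence': 0.64}
{'pixel': [315.0, 205.8], 'confidence': 0.28}
pred bar ends [array([146.35403027,  66.90728753]), array([182.75600687, 295.3470698 ])]
```

View pics/w12.png

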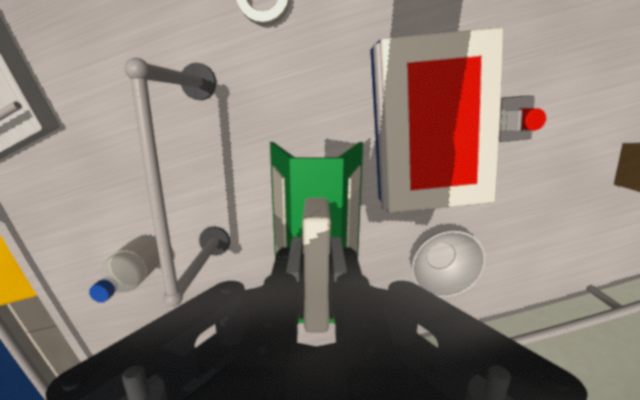

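The sign is held straight (tab at 317,265). The bar runs from (137,68) to (172,298).

```bash
python3 - <<'E'
from h import *
s=snap('wrist')
A,B=atz(s,[137,68],.16),atz(s,[172,298],.16); print(A,B,(A+B)/2,np.linalg.norm(A-B),np.degrees(np.arctan2(*(B-A)[[1,0]])))
a=snap('scene');b=snap('side')
for c,t in(('scene',a),('side',b)):
    for n in('rail_mid',):
        for q in manip.spot_point(n,c)[:1]: print(c,q,atz(t,q['pixel'],.16))
E
```

```text
[ 0.40664713 -0.30176467  0.16      ] [ 0.6499246  -0.37210696  0.16      ] [ 0.52828587 -0.33693581  0.16      ] 0.2532428937467923 -16.1269230247694
scene {'pixel': [259.5, 153.3], 'confidence': 0.95} [ 0.53701698 -0.32066948  0.16      ]
side {'pixel': [366.6, 261.1], 'confidence': 0.97} [ 0.53371371 -0.33200879  0.16      ]
```

```bash
python3 - <<'E'
from h import *
plan([([.529,-.333,.32],74)])
E
```

```text
[[-0.015,-0.166,0.0,0.0,0.0,0.0],[-0.03,-0.333,0.0,0.0,0.0,0.0],[-0.045,-0.499,0.0,0.0,0.0,0.0],[-0.06,-0.665,0.001,0.0,0.0,-0.001],[-0.075,-0.832,0.001,0.0,0.0,-0.001]]
```

step_arm:
  increments:
    - [-0.015,-0.165,0,0,0,0]
    - [-0.03,-0.33,0,0,0,0]
    - [-0.045,-0.5,0,0,0,0]
    - [-0.06,-0.665,0,0,0,0]
    - [-0.075,-0.83,0,0,0,0]

```text
t: 33.0
eef_pos: [0.5283, -0.3345, 0.3203]
ee_rot: [0.44, 3.111, -0.0]
wrist_force: [0.4, -0.5, -1.6]
gripper_width: 0.0107
grasp_force: 60.1
```

step_arm:
  increments:
    - [0,0,0,0,0,0]
    - [0,0,0,0,0,0]
    - [0,0,0,0,0,0]

```text
t: 33.25
eef_pos: [0.5289, -0.3329, 0.32]
ee_rot: [-0.441, -3.11, -0.001]
wrist_force: [0.7, 1.3, -0.7]
gripper_width: 0.0109
grasp_force: 60.1
```

```bash
python3 - <<'E'
from h import *
s=snap('wrist','w13.png');st=manip.get_state();print(st['eef_pos'],st['ee_rot'])
for f in('rail_mid',):
    for q in manip.spot_point(f,'wrist')[:2]: print(q,atz(s,q['pixel'],.16))
for q in manip.cut_out('rail_mid','wrist')[:1]:
    print(q['confidence'],q['rect']); m=q['pixels']
    for r in range(0,160,12):
        c=np.flatnonzero(m[r]); 
        if len(c): print(r,c.min(),c.max(),len(c),atz(s,[(c.min()+c.max())/2,r],.16)[:2])
M=[proj(s,[.529+t*np.cos(np.radians(-16)),-.333+t*np.sin(np.radians(-16)),.16]).round() for t in(-.125,-.08,-.05)];print(M)
E
```

```text
[ 0.52934609 -0.33201251  0.3200815 ] [-4.38170159e-01 -3.11076298e+00 -1.37836369e-03]
0.71 [295.2, 35.6, 330.2, 157.8]
36 308 313 6 [ 0.3959142  -0.30050423]
48 299 321 23 [ 0.40559896 -0.30383996]
60 296 329 34 [ 0.41620669 -0.30455187]
72 295 329 35 [ 0.42619672 -0.30797074]
84 302 323 22 [ 0.43661451 -0.31053894]
96 304 318 15 [ 0.44667768 -0.3149849 ]
108 304 318 15 [ 0.4573236  -0.31812423]
120 304 318 15 [ 0.46816697 -0.32132266]
132 305 317 13 [ 0.47921921 -0.32458357]
144 306 318 13 [ 0.49076986 -0.32695574]
156 307 317 11 [ 0.50227931 -0.3303421 ]
[array([317.,  50.]), array([317., 100.]), array([317., 132.])]
```

The bar is cleanly visible and lies about 5 mm further towards −y. I'll shift and lower.

step_arm:
  increments:
    - [0,-0.026,0,0,0,0]
    - [0,-0.026,0.1,0,0,0]
    - [0,-0.026,0.2,0,0,0]
    - [0,-0.026,0.28,0,0,0]
    - [0,-0.026,0.28,0,0,0]

```text
t: 33.82
eef_pos: [0.5262, -0.3368, 0.2607]
ee_rot: [-0.439, -3.106, -0.003]
wrist_force: [-0.2, -0.3, -1.3]
gripper_width: 0.011
grasp_force: 60.1
```

step_arm:
  increments:
    - [0,0,0.05,0,0,0]
    - [0,0,0.1,0,0,0]
    - [0,0,0.15,0,0,0]
    - [0,0,0.2,0,0,0]
    - [0,0,0.2,0,0,0]

```text
t: 34.23
eef_pos: [0.5263, -0.3377, 0.2217]
ee_rot: [-0.441, -3.107, -0.002]
wrist_force: [-0.2, 0.1, -1.8]
gripper_width: 0.011
grasp_force: 60.2
```

step_arm:
  increments:
    - [0,0,0.03,0,0,0]
    - [0,0,0.06,0,0,0]
    - [0,0,0.09,0,0,0]
    - [0,0,0.12,0,0,0]
    - [0,0,0.12,0,0,0]

```text
t: 34.65
eef_pos: [0.5266, -0.3379, 0.1987]
ee_rot: [-0.441, -3.108, -0.001]
wrist_force: [-0.5, -0.1, -1.9]
gripper_width: 0.0109
grasp_force: 60.2
```

step_arm:
  increments:
    - [0,0,0.02,0,0,0]
    - [0,0,0.04,0,0,0]
    - [0,0,0.06,0,0,0]
    - [0,0,0.08,0,0,0]
    - [0,0,0.08,0,0,0]

```text
t: 35.07
eef_pos: [0.5268, -0.338, 0.1832]
ee_rot: [-0.441, -3.109, -0.001]
wrist_force: [-0.8, -0.6, -1.2]
gripper_width: 0.0107
grasp_force: 60.2
```

step_arm:
  increments:
    - [0,0,0.01,0,0,0]
    - [0,0,0.015,0,0,0]
    - [0,0,0.02,0,0,0]
    - [0,0,0.02,0,0,0]

```text
t: 35.4
eef_pos: [0.5272, -0.3384, 0.1805]
ee_rot: [0.441, 3.11, -0.0]
wrist_force: [-0.0, 0.1, -0.4]
gripper_width: 0.0105
grasp_force: 60.3
```

step_arm:
  increments:
    - [0,0,0.006,0,0,0]
    - [0,0,0.012,0,0,0]
    - [0,0,0.012,0,0,0]
    - [0,0,0.012,0,0,0]

```text
t: 35.73
eef_pos: [0.5272, -0.3385, 0.1804]
ee_rot: [0.441, 3.108, 0.0]
wrist_force: [-6.0, 3.5, 14.0]
gripper_width: 0.0106
grasp_force: 62.4
```

```bash
python3 - <<'E'
from h import *
st=manip.get_state();print(st['eef_pos'],st['wrist_force'],st['torque'])
E
```

```text
[ 0.52723951 -0.33853493  0.18037889] [-5.95307228  3.50697957 13.96569389] [ 1.08013188  1.34035402 -0.01308256]
```

The ridge is on the bar. I'll ease off, open and lift straight up.

step_arm:
  increments:
    - [0,0,-0.008,0,0,0]
    - [0,0,-0.01,0,0,0]
    - [0,0,-0.01,0,0,0]

```text
t: 35.98
eef_pos: [0.5274, -0.3385, 0.1805]
ee_rot: [0.441, 3.11, -0.001]
wrist_force: [-1.2, -0.1, 5.6]
gripper_width: 0.0107
grasp_force: 60.9
```

step_arm:
  increments:
    - [0,0,0,0,0,0]
    - [0,0,0,0,0,0]
    - [0,0,0,0,0,0]
    - [0,0,0,0,0,0]
    - [0,0,0,0,0,0]
  gripper: -0.3

```text
t: 36.4
eef_pos: [0.527, -0.3383, 0.1796]
ee_rot: [-0.441, -3.11, -0.0]
wrist_force: [-0.9, 0.3, 0.4]
gripper_width: 0.0556
grasp_force: 0.0
```

step_arm:
  increments:
    - [0,0,-0.05,0,0,0]
    - [0,0,-0.15,0,0,0]
    - [0,0,-0.3,0,0,0]
    - [0,0,-0.45,0,0,0]
    - [0,0,-0.6,0,0,0]

```text
t: 36.82
eef_pos: [0.5268, -0.3383, 0.302]
ee_rot: [0.442, 3.11, -0.0]
wrist_force: [1.0, -0.5, -0.2]
gripper_width: 0.0556
grasp_force: 0.0
```

step_arm:
  increments:
    - [0,0.1,-0.1,0,0,0]
    - [0,0.25,-0.15,0,0,0]
    - [0,0.4,-0.15,0,0,0]
    - [0,0.5,-0.15,0,0,0]
    - [0,0.5,-0.15,0,0,0]

```text
t: 37.23
eef_pos: [0.5574, -0.2364, 0.3308]
ee_rot: [0.429, 3.111, 0.004]
wrist_force: [0.6, 0.8, -0.5]
gripper_width: 0.0556
grasp_force: 0.0
```

```bash
python3 - <<'E'
from h import *
np.set_printoptions(precision=4,suppress=True)
snap('wrist');S={c:snap(c,c+'F.png') for c in('wrist','scene','side')}
print(manip.get_state()['eef_pos'])
P={}
for n in('sign_center','rail_mid','lid_edge','lid_hinge'):
    for c in S:
        r=manip.spot_point(n,c)
        if r: P[n,c]=r[0]['pixel']; print(n,c,r[0],atz(S[c],r[0]['pixel'],{'s':.1485,'r':.16,'l':.073}[n[0]]))
    if (n,'side') in P and (n,'wrist') in P: print('tri w/s',n,tri(S['wrist'],P[n,'wrist'],S['side'],P[n,'side']))
    if (n,'side') in P and (n,'scene') in P: print('tri s/s',n,tri(S['scene'],P[n,'scene'],S['side'],P[n,'side']))
s=S['wrist'];h=cv2.cvtColor(s['image'],cv2.COLOR_RGB2HSV)
g=((h[...,0]>45)&(h[...,0]<90)&(h[...,1]>100)).astype(np.uint8)
n,l,t,c=cv2.connectedComponentsWithStats(g)
for i in range(1,n):
    if t[i,4]>150: print(t[i],[v.round(3) for v in cv2.boxPoints(cv2.minAreaRect(np.array([atz(s,p,.167)[:2] for p in np.argwhere(l==i)[:,::-1]],np.float32)))])
E
```

```text
[ 0.5544 -0.2435  0.3304]
sign_center wrist {'pixel': [226.1, 174.4], 'confidence': 0.79} [ 0.5266 -0.3344  0.1485]
sign_center scene {'pixel': [258.6, 154.6], 'confidence': 0.74} [ 0.5355 -0.3301  0.1485]
sign_center side {'pixel': [367.6, 266.3], 'confidence': 0.68} [ 0.5331 -0.34    0.1485]
tri w/s sign_center (array([ 0.5307, -0.3372,  0.1449]), np.float64(0.007746117764894643))
tri s/s sign_center (array([ 0.5335, -0.3364,  0.1442]), np.float64(0.00362034432239985))
lid_edge wrist {'pixel': [544.8, 112.3], 'confidence': 0.89} [0.5713 0.0698 0.073 ]
lid_edge scene {'pixel': [326.1, 229.3], 'confidence': 0.74} [0.5718 0.076  0.073 ]
lid_hinge wrist {'pixel': [436.9, 121.2], 'confidence': 0.72} [ 0.5449 -0.0733  0.073 ]
lid_hinge scene {'pixel': [300.7, 202.2], 'confidence': 0.71} [ 0.544  -0.0813  0.073 ]
lid_hinge side {'pixel': [325.7, 218.0], 'confidence': 0.55} [ 0.5421 -0.0837  0.073 ]
tri w/s lid_hinge (array([ 0.549 , -0.067 ,  0.0539]), np.float64(0.0028639861387441228))
tri s/s lid_hinge (array([ 0.5428, -0.0825,  0.0715]), np.float64(0.0002704278928629294))
[ 199  129   64   98 2836] [array([ 0.473, -0.339], dtype=float32), array([ 0.573, -0.368], dtype=float32), array([ 0.59 , -0.308], dtype=float32), array([ 0.49 , -0.279], dtype=float32)]
```

The sign hangs at mid-bar at the right height and in line, and the lid is shut. I'll hand in.

```bash
python3 -c "
from h import *
print(manip.hand_in())"
```

```text
the job is handed in; nothing more can be done
None
```

The job is handed in; no verdict came back. Last readings: red, yellow and green pots stood upright in the case (no blue pot was there), the lid shut on its catch, and the green sign astride the rail at mid-bar.

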